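# Put away the block-printing kit

### The arm

A 7-joint arm with a two-finger parallel gripper is mounted at the origin on a cart in front of the work surface, level with it; the furniture and walls round the work are solid. World frame = base frame: x ahead of the robot, y to its left, z up, the work surface at z = 0. Lengths are in m, angles in rad, forces in N, time in s.
With the tool pointing down it reaches from about 0.4 to 0.85 m from the base axis. Payload 10.4 kg.
Tool frame: the origin (TCP) lies between the finger pads; the fingertips stand 22 mm ahead of it and the grasp point (between the pads) lies 3 mm ahead of it; z points along the fingers, y is the line along which they close (so a half turn about z gives the same grasp; the last joint's range is limited). The gripper opens to 85 mm and grips with 20 to 120 N. Pads are 22 mm wide; open, the fingers measure 114 mm over their backs; the gripper's body (76 mm by 85 mm) begins 54 mm behind the grasp point. The pads swing forward as they close: fully open they stand 13 mm farther back than shut.
Start: joints at [1.137, 0.332, -0.065, 1.46, 0.022, 1.35, -0.088], TCP at [0.25, -0.573, 0.222] pointing down, gripper open.
Joint ranges: [-2.6, 2.6], [-0.5, 2.12], [-1.47, 1.34], [0.16, 2.42], [-1.27, 4.41], [0.06, 2.06], [-2.6, 2.6]. Speed limits (rad/s): [2.22, 2.22, 2.79, 2.79, 3.14, 3.14, 3.14].

### API

Orientations are given as a unit quaternion [x, y, z, w].
In Python, from workcell import manip, camera, ticket, boxes_of, outline_of gives the robot as it stands.
- The arm moves only by the tool carry_out, never from a script. Its argument "deltas" is a list of rows, each a list of 5 numbers: the shift along the tool's x, y, z as a fraction of full scale, then the turn about the tool's z as a fraction of full scale, then the opening, from -1 (shut) to 1 (fully open), so that 0 is half open. In form: [[tx, ty, tz, spin, gripper], ...]. A call has 1 to 20 rows; each row is the pose to reach, as a shift and turn from the pose commanded when the call began, along the tool's axes at that moment; what a row does not reach only later rows make up. Full scale, the value 1, is 150 mm for a shift and 30 degrees for a turn. A row lasts 1/8 s, in which the tool goes at most 62.5 mm and 10.7 degrees, less where a joint would pass 70% of its speed; a pose out of reach is approached as far as the arm can. A call with a number of a shift or a turn outside -1 to 1 is refused whole. A call with a gripper value outside its range is refused whole. The fingers move at their own pace and stop on an object; "force" is the grip in N (left out, the last holds). Time passes only in rows, so rows that repeat a pose let the fingers close. It gives the time, the measured TCP pose, the force, the opening and the grip force at its end, in the units of the state.
- manip.get_obs(): the state, without advancing time (a new reading comes with each control period).
- camera(name): name is "scene" or "top"; returns a dict with "img" (400x640x3 uint8, red, green, blue), "depth" (400x640 float32, m along the optical axis (not along the pixel's ray), 0 where there is no reading), "vertical_fov" (degrees; the focal length in pixels is half the picture's height over the tangent of half this angle, whatever the lens; pixels are square), "cx", "cy" (the principal point, pixels), "R" (3x3) and "t" (3): a world point X has camera coordinates R X + t. Camera axes: x right, y down, z forward; pixel columns grow to the right and rows downward; lengths in m; the calibration is good to about 2 mm. A picture is of the moment at which its call begins.
- ticket.hand_in(): hands the job in; it is judged then, once.
Trained networks look in a picture, given as the dict that the camera call returned (one of the last four; its "shot" number tells which), for a name from the list of things; names that differ only in an ending like _2 or _b are one class to them, and where a whole thing is asked for, a point or a joint stands for the part that bears it (a point fixed in the world has none). Each returns a list of dicts, best first, with "conf" (0 to 1); they miss things now and then, are a little off and sometimes report something else, mostly with a low value. They report only what shows in the picture. A call takes as long as a camera call.
- boxes_of(query, picture): "position" ([x, y, z] in m, in world coordinates, good to about 4 mm: the middle of the surface that is visible of it).
- outline_of(query, picture): "region" (400x640 bool, what is visible of it).
The state is a dict: "clock": time; "joint_pos": joint angles; "joint_velocities": joint speeds; "tau": joint torques, N m; "position": TCP position; "ee_rot": TCP orientation; "ft_force": force on the tool from outside, world axes, zero at the start; "torque": the same for the moment, N m; "grip_width": opening from 0.0 (shut) to 1.0 (fully open); "grasp_force": force on a finger pad.
Only numpy, scipy, OpenCV 4.12 (cv2) and the standard library are available. Lean on these libraries where they do the work, as an engineer would, in place of code of your own. Each camera call takes 0.05 s, during which the arm holds its last target. There are 200 camera calls.

### The job

Printing is over for the day, so put the kit away: set every wooden printing block that lies about into the pocket of the fitted tray that has its outline, grip upwards and fully down on the felt, and lay the ink roller's handle level across both slots of its raised rest so that the rubber hangs free and gets no flat spot. Do not tip over the open jar of beads.

Things in the scene. Friction and masses are not known exactly. Their poses are not given: they have to be found in the camera images.
- block_round (a point): wooden printing block, outline round, 72 mm across; any turn fits. Body 24 mm thick, dark carved sole; on it a bar grip 46 long (x), 20 wide (y), 28 mm tall; 52 mm in all, 130 g. Point: in line with the grip's middle, 26 mm above the sole; z up. May be absent
- block_square (a point): wooden printing block, outline square, 64 x 64 mm; fits every quarter turn. Body 24 mm thick, dark carved sole; on it a bar grip 46 long (x), 20 wide (y), 28 mm tall; 52 mm in all, 130 g. Point: in line with the grip's middle, 26 mm above the sole; z up. May be absent
- block_triangle (a point): wooden printing block, outline equilateral triangle, side 80 mm, points cut off by 5 mm, one point to +x; grip over the centroid, 23 mm from each side; fits every third of a turn. Body 24 mm thick, dark carved sole; on it a bar grip 46 long (x), 20 wide (y), 28 mm tall; 52 mm in all, 130 g. Point: in line with the grip's middle, 26 mm above the sole; z up. May be absent
- block_bar (a point): wooden printing block, outline oblong, 82 mm (x) by 40 mm (y); fits every half turn. Body 24 mm thick, dark carved sole; on it a bar grip 46 long (x), 20 wide (y), 28 mm tall; 52 mm in all, 130 g. Point: in line with the grip's middle, 26 mm above the sole; z up. May be absent
- block_leaf (a point): wooden printing block, outline pointed oval, 84 mm (x) by 48 mm (y); fits every half turn. Body 24 mm thick, dark carved sole; on it a bar grip 46 long (x), 20 wide (y), 28 mm tall; 52 mm in all, 130 g. Point: in line with the grip's middle, 26 mm above the sole; z up. May be absent
- block_half (a point): wooden printing block, outline half-round, 80 mm (x) by 46 mm (y), straight side to -y, grip in the middle of this extent; fits one way round only. Body 24 mm thick, dark carved sole; on it a bar grip 46 long (x), 20 wide (y), 28 mm tall; 52 mm in all, 130 g. Point: in line with the grip's middle, 26 mm above the sole; z up. May be absent
- pocket_round (a point): centre of the felt floor of the round block's pocket in the fitted tray, 16 mm above the table; axes as the seated block's (under its grip). The pocket has the block's outline plus 2 mm all round, is 14 mm deep, 3 mm bevel at the mouth. The six pockets change places between starts
- pocket_square (a point): centre of the felt floor of the square block's pocket in the fitted tray, 16 mm above the table; axes as the seated block's (under its grip). The pocket has the block's outline plus 2 mm all round, is 14 mm deep, 3 mm bevel at the mouth. The six pockets change places between starts
- pocket_triangle (a point): centre of the felt floor of the triangle block's pocket in the fitted tray, 16 mm above the table; axes as the seated block's (under its grip). The pocket has the block's outline plus 2 mm all round, is 14 mm deep, 3 mm bevel at the mouth. The six pockets change places between starts
- pocket_bar (a point): centre of the felt floor of the bar block's pocket in the fitted tray, 16 mm above the table; axes as the seated block's (under its grip). The pocket has the block's outline plus 2 mm all round, is 14 mm deep, 3 mm bevel at the mouth. The six pockets change places between starts
- pocket_leaf (a point): centre of the felt floor of the leaf block's pocket in the fitted tray, 16 mm above the table; axes as the seated block's (under its grip). The pocket has the block's outline plus 2 mm all round, is 14 mm deep, 3 mm bevel at the mouth. The six pockets change places between starts
- pocket_half (a point): centre of the felt floor of the half block's pocket in the fitted tray, 16 mm above the table; axes as the seated block's (under its grip). The pocket has the block's outline plus 2 mm all round, is 14 mm deep, 3 mm bevel at the mouth. The six pockets change places between starts
- block_tray: fitted wooden tray fixed on the table, 204 mm (x) by 298 mm (y), rim 34 mm high; six 94 mm square inserts, 2 rows along x by 3 along y, tops 30 mm high. Origin: centre of its underside
- roller_grip (a point): ink roller lying on a 6 mm steel slab. Point: middle of its handle's section, at the centre of mass. Handle: straight bar 24 wide (y), 28 mm tall (z), from 77 mm behind (-x) to 53 mm ahead (+x) of the point; then a yoke 106 mm wide with the rubber roller, 28 mm in diameter, 84 mm wide, axle 88 mm ahead. 260 g
- rest_seat (a point): raised rest, fixed: two posts 42 mm either side along x on a foot 150 x 75 x 10 mm; posts 14 thick (x), 62 mm wide, each with a slot along x in its top, 30 mm wide, floor 62 mm above the table, mouth 50 mm wide at 85 mm. Point: where the handle's point lies when it rests in both slots, 76 mm up. The roller may point either way
- bead_jar_center (a point): open glass jar of beads, 69 mm in diameter, 105 mm tall, standing loose near the blocks; point on its axis 50 mm above its foot, z along the axis

How it is judged:
By the outcome, as a careful person would: the job done as asked, in the order asked, and still so for the second after the job is handed in, with the robot touching nothing.
Of printblock_round, printblock_square, printblock_triangle, printblock_bar, printblock_leaf, printblock_half only 5 to 6 are there at a start; the rules pass over those that are not, and their reading is None.
At some moment in a run one of printblock_round, printblock_square, printblock_triangle, printblock_bar, printblock_leaf, printblock_half may be knocked a few centimetres aside while the robot is not near it.
Once in a run the grip may slacken for a moment while it holds something.
It also fails if it takes over 210 s, if anything falls off the work surface, if the arm or the gripper's body presses on something with over 40 N, if the wrist force passes 120 N, or if a joint passes its speed limit or range.

## Working session

There is one attempt and no reset: what is moved stays moved. The work goes in short steps, Python scripts to look and compute and a tool call to move; the robot and the scene stay as the last step left them, time stands still between calls to the robot, and variables do not carry over. Pictures are saved under pics/ and viewed, at most 14 in all, crops included, and the job is handed in when it is done.

Besides the shell and the picture viewer there is one more tool, called after "Call:" as name(argument=value, ...) on one line, values as JSON. carry_out: Moves the arm, as the interface text tells. Its arguments: {"type":"object","properties":{"deltas":{"type":"array","items":{"type":"array","items":{"type":"number"}}},"force":{"type":"number"}},"required":["deltas"]}

```bash
mkdir -p pics; ls; cat > h.py <<'E'
import numpy as np, cv2
from workcell import manip, camera, ticket, boxes_of, outline_of
def cloud(p):
    h,w=p["depth"].shape; f=h/2/np.tan(np.radians(p["vertical_fov"])/2)
    v,u=np.mgrid[:h,:w]; d=p["depth"]
    c=np.stack([(u-p["cx"])/f*d,(v-p["cy"])/f*d,d],-1)
    W=(c-np.array(p["t"]))@np.array(p["R"]); W[d<=0]=np.nan
    return W
def save(p,n): cv2.imwrite(f"pics/{n}.png",p["img"][:,:,::-1])
E
python3 - <<'E'
from h import *
for n in("top","scene"):
    p=camera(n); save(p,n+"0"); np.savez(n+"0.npz",W=cloud(p),img=p["img"])
    print(n,np.round(p["R"],2).tolist(),np.round(p["t"],3),p["vertical_fov"])
    for q in "round square triangle bar leaf half".split():
        for k in("block_","pocket_"):
            print(k+q,[(np.round(b["position"],3).tolist(),round(b["conf"],2)) for b in boxes_of(k+q,p)[:2]])
    for q in("roller_grip","rest_seat","bead_jar_center","block_tray"): print(q,[(np.round(b["position"],3).tolist(),round(b["conf"],2)) for b in boxes_of(q,p)[:2]])
o=manip.get_obs();print(o)
E
```

```text
pics
top [[-0.02, -1.0, 0.02], [-1.0, 0.02, -0.06], [0.06, -0.02, -1.0]] [-0.007  0.555  1.559] 44.68804632725029
block_round [([0.446, 0.274, 0.027], 0.73)]
pocket_round [([0.665, 0.017, 0.012], 0.86), ([0.659, 0.363, 0.057], 0.5)]
block_square [([0.446, -0.05, 0.025], 0.75), ([0.442, 0.051, 0.022], 0.65)]
pocket_square [([0.677, -0.173, 0.02], 0.7)]
block_triangle [([0.441, -0.17, 0.029], 0.68), ([0.618, -0.297, 0.028], 0.38)]
pocket_triangle [([0.572, 0.009, 0.031], 0.98), ([0.618, -0.298, 0.03], 0.5)]
block_bar [([0.44, 0.176, 0.024], 0.59), ([0.45, 0.272, 0.025], 0.19)]
pocket_bar [([0.588, -0.183, 0.028], 0.97)]
block_leaf [([0.554, 0.31, 0.024], 0.6)]
pocket_leaf [([0.669, -0.08, 0.031], 0.71)]
block_half [([0.442, 0.055, 0.024], 0.79)]
pocket_half [([0.58, -0.083, 0.028], 0.96), ([0.45, -0.37, 0.013], 0.2)]
roller_grip []
rest_seat [([0.448, -0.374, 0.016], 0.94), ([0.58, -0.085, 0.031], 0.22)]
bead_jar_center [([0.661, 0.364, 0.059], 0.97)]
block_tray [([0.621, -0.082, 0.036], 0.89)]
scene [[-0.55, -0.83, 0.01], [-0.63, 0.41, -0.66], [0.55, -0.38, -0.75]] [0.302 0.399 1.435]
[... 904 characters left out ...]
,  0.33221722, -0.06468654,  1.46009717,  0.021605  ,
        1.34987933, -0.08853133]), 'joint_velocities': array([-1.84079021e-03,  3.73214184e-04, -1.93047662e-05, -1.11001491e-03,
       -1.48803985e-04, -1.37563063e-03,  1.50605848e-04]), 'tau': array([-2.62534031e-04, -6.25221634e+01,  4.87430999e-02, -3.91828251e+01,
        1.64076680e-02,  1.80068579e-03,  9.26967004e-06]), 'position': array([ 0.24963502, -0.57301394,  0.22182808]), 'ee_rot': array([9.78979051e-01, 2.03960820e-01, 1.52204819e-05, 4.43879757e-05]), 'ft_force': array([-0.19714175, -0.51154132,  0.68161639]), 'torque': array([-0.00934594, -0.03262154, -0.00695279]), 'grasp_force': 0.0, 'grip_width': 0.9996882059560288}
```

View pics/top0.png

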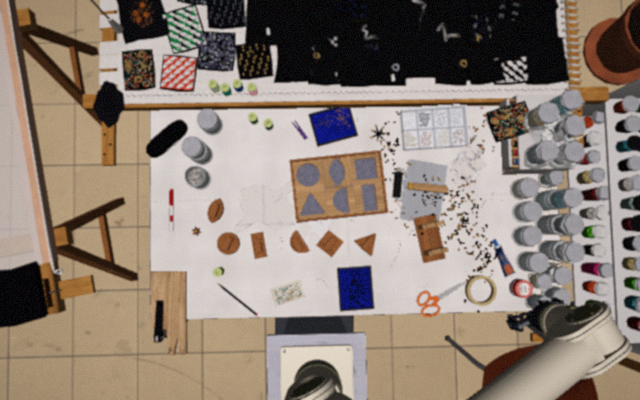

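View pics/scene0.png

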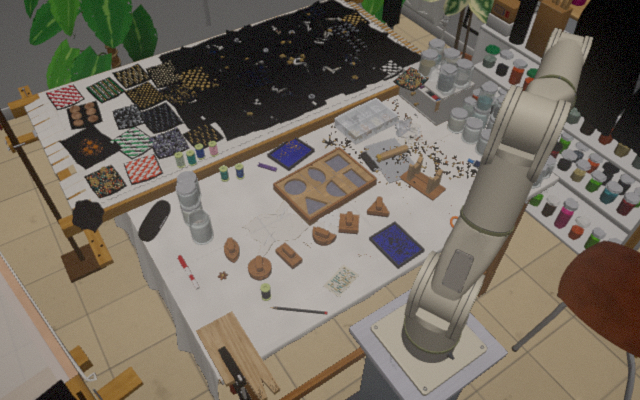

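```bash
cat > fit.py <<'E'
from h import *
from scipy.optimize import least_squares
from scipy.ndimage import map_coordinates
G=0.0005; N=280
def poly(name):
    a=np.linspace(0,2*np.pi,180,endpoint=False)
    if name=="round": return 36*np.c_[np.cos(a),np.sin(a)]
    if name=="square": return 32*np.array([[1,1],[-1,1],[-1,-1],[1,-1]])
    if name=="bar": return np.array([[41,20],[-41,20],[-41,-20],[41,-20]])
    if name=="grip": return np.array([[23,10],[-23,10],[-23,-10],[23,-10]])
    if name=="triangle":
        V=80/np.sqrt(3)*np.array([[np.cos(t),np.sin(t)] for t in(0,2*np.pi/3,4*np.pi/3)]);o=[]
        for i in range(3):
            for j in((i+2)%3,(i+1)%3):
                d=V[j]-V[i]; o.append(V[i]+d/np.linalg.norm(d)*5/np.cos(np.pi/6))
        return np.array(o)
    if name=="leaf":
        R=(42**2+24**2)/48; x=np.linspace(-42,42,80); y=np.sqrt(R*R-x*x)-(R-24)
        return np.r_[np.c_[x,-y],np.c_[x[::-1],y[::-1]]]
    if name=="half":
        t=np.linspace(0,np.pi,90); return np.r_[[[-40,-23]],[[40,-23]],np.c_[40*np.cos(t),-17+40*np.sin(t)]]
def sdf(P):
    m=np.zeros((2*N,2*N),np.uint8); cv2.fillPoly(m,[np.int32(np.round((P/1000/G+N)*16))],1,shift=4)
    return (cv2.distanceTransform(m,2,5)-cv2.distanceTransform(1-m,2,5))*G
SD={n:sdf(poly(n)) for n in "round square bar grip triangle leaf half".split()}
def look(n,q): return map_coordinates(SD[n],[q[:,1]/G+N,q[:,0]/G+N],order=1,mode="nearest")
def s(d,w=0.003): return 1/(1+np.exp(-d/w*2))
def loc(p,P):
    c,k=np.cos(p[2]),np.sin(p[2]); d=P[:,:2]-p[:2]; return np.c_[c*d[:,0]+k*d[:,1],-k*d[:,0]+c*d[:,1]]
def fit(name,P,x0,kind,yaws,rad=0.065):
    P=P[np.hypot(*(P[:,:2]-x0).T)<rad]
    def res(p):
        q=loc(p,P)
        if kind=="block": m=p[3]+0.024*s(look(name,q))+0.028*s(look("grip",q))
        else: m=p[3]+0.030-0.014*s(look(name,q)+0.002+0.0015)
        return (P[:,2]-m)*1000
    best=None
    for y in yaws:
        r=least_squares(res,[*x0,y,0],loss="soft_l1",f_scale=3,x_scale=[.003,.003,.05,.002],diff_step=1e-4 and None)
        if best is None or r.cost<best.cost: best=r
    return best.x,best.cost/len(P)
SYM={"round":np.pi,"square":np.pi/2,"triangle":2*np.pi/3,"bar":np.pi,"leaf":np.pi,"half":2*np.pi}
E
cat > m.py <<'E'
from fit import *
W={}
for n in("top","scene"):
    fs=[]
    for i in range(4):
        p=camera(n); fs.append(cloud(p))
    z=np.nanmedian(np.array(fs),0); print(n,"noise",np.nanmedian(np.nanstd(np.array(fs)[...,2],0))*1000)
    W[n]=z[np.isfinite(z).all(-1)].reshape(-1,3)
np.savez("W.npz",**W)
B=dict(round=(.446,.274),square=(.443,-.047),triangle=(.437,-.167),bar=(.436,.18),leaf=(.55,.314),half=(.44,.055))
Q=dict(round=(.668,.015),square=(.68,-.175),triangle=(.577,.009),bar=(.588,-.183),leaf=(.673,-.083),half=(.58,-.086))
for kind,D in(("block",B),("pocket",Q)):
    for k,x in D.items():
        for c in("top","scene"):
            P=W[c]; P=P[(P[:,2]>-.02)&(P[:,2]<.08)]
            y=np.arange(0,2*np.pi if k!="round" or kind=="block" else .1,np.pi/8)
            r,cost=fit(k,P,np.array(x),kind,y,.06 if kind=="block" else .05)
            print(kind,k,c,np.round(r[:2],4),"yaw",round(np.degrees(r[2])%360,1),"z0 %.1f"%(r[3]*1000),"cost %.2f"%cost)
E
python3 m.py
```

```text
top noise 3.1082622116235616
scene noise 2.8104088415414514
block round top [0.4482 0.2739] yaw 336.0 z0 0.7 cost 3.56
block round scene [0.4501 0.2753] yaw 152.5 z0 1.1 cost 4.92
block square top [ 0.4406 -0.0528] yaw 320.9 z0 1.5 cost 4.12
block square scene [ 0.4425 -0.0506] yaw 321.6 z0 1.8 cost 6.89
block triangle top [ 0.438  -0.1726] yaw 317.8 z0 1.1 cost 3.51
block triangle scene [ 0.4408 -0.1706] yaw 317.3 z0 1.7 cost 8.15
block bar top [0.4398 0.1766] yaw 189.4 z0 0.6 cost 3.64
block bar scene [0.4419 0.1785] yaw 9.8 z0 1.2 cost 5.35
block leaf top [0.5543 0.3137] yaw 342.0 z0 0.6 cost 3.44
block leaf scene [0.5561 0.3152] yaw 160.8 z0 1.1 cost 4.13
block half top [0.4413 0.0519] yaw 31.4 z0 0.8 cost 3.60
block half scene [0.444 0.054] yaw 29.9 z0 1.3 cost 6.32
pocket round top [0.6623 0.013 ] yaw 4.4 z0 1.4 cost 3.28
pocket round scene [0.6636 0.0162] yaw 7.3 z0 2.2 cost 3.44
pocket square top [ 0.6791 -0.174 ] yaw 185.0 z0 1.4 cost 3.25
pocket square scene [ 0.6805 -0.1711] yaw 184.3 z0 2.0 cost 4.33
pocket triangle top [0.5591 0.004 ] yaw 244.9 z0 1.0 cost 2.87
pocket triangle scene [0.5598 0.0062] yaw 244.8 z0 1.6 cost 2.67
pocket bar top [ 0.5856 -0.1823] yaw 184.9 z0 1.4 cost 3.10
pocket bar scene [ 0.587  -0.1797] yaw 184.2 z0 2.1 cost 3.59
pocket leaf top [ 0.67   -0.0801] yaw 183.8 z0 1.2 cost 3.23
pocket leaf scene [ 0.6719 -0.0773] yaw 1.1 z0 2.0 cost 3.62
pocket half top [ 0.5771 -0.0898] yaw 4.5 z0 1.4 cost 3.35
pocket half scene [ 0.5769 -0.0865] yaw 5.8 z0 2.1 cost 3.70m.py:7: RuntimeWarning: All-NaN slice encountered
  z=np.nanmedian(np.array(fs),0); print(n,"noise",np.nanmedian(np.nanstd(np.array(fs)[...,2],0))*1000)
  var = nanvar(a, axis=axis, dtype=dtype, out=out, ddof=ddof,
```

```bash
cat > plan.py <<'E'
import numpy as np, json
from scipy.spatial.transform import Rotation as Ro
def cur():
    from workcell import manip
    o=manip.get_obs(); X=Ro.from_quat(o["ee_rot"]).as_matrix()[:,0]
    print("t %.2f"%o["clock"],"pos",np.round(o["position"],4),"a %.1f"%np.degrees(np.arctan2(X[1],X[0])),"w %.3f g %.1f"%(o["grip_width"],o["grasp_force"]),"F",np.round(o["ft_force"],1),"j7 %.2f"%o["joint_pos"][6])
    return np.array(o["position"]),np.degrees(np.arctan2(X[1],X[0]))
def plan(wps,start=None):
    """wps: (x,y,z,alpha deg) or None to keep; splits into calls, prints deltas"""
    p,a=start or cur()
    for w in wps:
        t=np.array(w[:3],float); ta=w[3]; d=(ta-a+180)%360-180 if len(w)<5 else ta-a
        while True:
            R=lambda a:np.array([[np.cos(a),np.sin(a),0],[np.sin(a),-np.cos(a),0],[0,0,-1]])
            l=R(np.radians(a)).T@(t-p); k=max(1,np.abs(l).max()/.1499); kk=max(1,abs(d)/29.9)
            st=np.round(l/k/.15,3); sp=np.round(-d/kk/30,3)
            n=int(np.ceil(max(np.linalg.norm(st)*.15/.0625,abs(sp)*30/10.7)))
            print([*map(float,st),float(sp)],"rows>=",n,"" if k>1 or kk>1 else "-> reached %s"%(w,))
            p=p+R(np.radians(a))@(st*.15); a-=sp*30; d+=sp*30
            if k<=1 and kk<=1: break
E
python3 - <<'E'
from plan import *
plan([(.4427,.053,.16,30.6),(.4427,.053,.049,30.6),(.4427,.053,.16,30.6),(.578,-.0884,.16,4.6),(.578,-.0884,.066,4.6),(.578,-.0884,.14,4.6),(.441,.1777,.14,9.6)])
E
```

```text
t 2.10 pos [ 0.2496 -0.573   0.2218] a 23.5 w 1.000 g 0.0 F [-0.5 -0.1  0.2] j7 -0.09
[0.859, -0.999, 0.124, -0.236] rows>= 4 
[0.999, -0.908, 0.128, 0.0] rows>= 4 
[0.999, -0.907, 0.127, 0.0] rows>= 4 
[0.26, -0.236, 0.033, 0.0] rows>= 1 -> reached (0.4427, 0.053, 0.16, 30.6)
[-0.0, 0.0, 0.74, 0.0] rows>= 2 -> reached (0.4427, 0.053, 0.049, 30.6)
[-0.0, 0.0, -0.74, 0.0] rows>= 2 -> reached (0.4427, 0.053, 0.16, 30.6)
[0.233, 0.999, 0.0, 0.867] rows>= 3 
[0.176, 0.217, 0.0, 0.0] rows>= 1 -> reached (0.578, -0.0884, 0.16, 4.6)
[-0.0, -0.0, 0.627, 0.0] rows>= 2 -> reached (0.578, -0.0884, 0.066, 4.6)
[-0.0, -0.0, -0.494, 0.0] rows>= 2 -> reached (0.578, -0.0884, 0.14, 4.6)
[-0.417, -0.999, 0.0, -0.167] rows>= 3 
[-0.276, -0.87, 0.0, 0.0] rows>= 3 -> reached (0.441, 0.1777, 0.14, 9.6)
```

Call:
carry_out(deltas=[[0.859,-0.999,0.124,-0.236,0.06],[0.859,-0.999,0.124,-0.236,0.06],[0.859,-0.999,0.124,-0.236,0.06],[0.859,-0.999,0.124,-0.236,0.06]], force=50)

```text
clock: 2.6
position: [0.3096, -0.3805, 0.2033]
ee_rot: [0.964, 0.267, 0.0, -0.0]
ft_force: [-1.3, -0.3, -0.6]
grip_width: 0.53
grasp_force: 0.0
```

Call:
carry_out(deltas=[[0.999,-0.908,0.128,0,0.06],[0.999,-0.908,0.128,0,0.06],[0.999,-0.908,0.128,0,0.06],[0.999,-0.908,0.128,0,0.06]])

```text
clock: 3.1
position: [0.3684, -0.188, 0.1842]
ee_rot: [0.964, 0.266, 0.0, 0.0]
ft_force: [0.1, -1.1, -0.3]
grip_width: 0.532
grasp_force: 0.0
```

Call:
carry_out(deltas=[[0.999,-0.907,0.127,0,0.06],[0.999,-0.907,0.127,0,0.06],[0.999,-0.907,0.127,0,0.06],[0.999,-0.907,0.127,0,0.06]])

```text
clock: 3.6
position: [0.4282, 0.0055, 0.1652]
ee_rot: [0.964, 0.266, 0.001, -0.0]
ft_force: [0.2, -1.1, -0.6]
grip_width: 0.525
grasp_force: 0.0
```

Call:
carry_out(deltas=[[0.26,-0.236,0.033,0,0.06],[0.26,-0.236,0.033,0,0.06],[0.26,-0.236,0.033,0,0.06],[0.26,-0.236,0.033,0,0.06]])

```text
clock: 4.1
position: [0.4429, 0.0515, 0.1601]
ee_rot: [0.965, 0.263, -0.0, 0.0]
ft_force: [-0.2, -0.1, 0.9]
grip_width: 0.531
grasp_force: 0.0
```

```bash
python3 - <<'E'
from plan import *
plan([(.4427,.053,.049,30.6)])
E
```

```text
t 4.10 pos [0.4429 0.0515 0.1601] a 30.5 w 0.531 g 0.0 F [-0.2 -0.1  0.9] j7 -1.26
[0.004, -0.009, 0.74, -0.004] rows>= 2 -> reached (0.4427, 0.053, 0.049, 30.6)
```

Call:
carry_out(deltas=[[0.004,-0.009,0.4,0,0.06],[0.004,-0.009,0.74,0,0.06],[0.004,-0.009,0.74,0,0.06],[0.004,-0.009,0.74,0,-1],[0.004,-0.009,0.74,0,-1],[0.004,-0.009,0.74,0,-1],[0.004,-0.009,0.74,0,-1]])

```text
clock: 4.97
position: [0.4429, 0.0545, 0.0497]
ee_rot: [0.965, 0.264, 0.001, 0.0]
ft_force: [-1.2, 0.1, -0.5]
grip_width: 0.001
grasp_force: 0.0
```

Call:
carry_out(deltas=[[0,0,-0.3,0,-1],[0,0,-0.74,0,-1],[0,0,-0.74,0,-1],[0,0,-0.74,0,-1]])

```text
clock: 5.48
position: [0.4426, 0.0543, 0.1601]
ee_rot: [0.965, 0.264, 0.0, 0.0]
ft_force: [0.2, -0.0, -0.4]
grip_width: 0.003
grasp_force: 0.0
```

```bash
python3 - <<'E'
from plan import *
from h import save,camera
plan([(.578,-.0884,.16,4.6),(.578,-.0884,.066,4.6)])
save(camera("scene"),"s1")
E
```

```text
t 5.47 pos [0.4426 0.0543 0.1601] a 30.6 w 0.003 g 0.0 F [ 0.2 -0.  -0.4] j7 -1.27
[0.229, 0.999, 0.0, 0.867] rows>= 3 
[0.18, 0.224, 0.001, -0.0] rows>= 1 -> reached (0.578, -0.0884, 0.16, 4.6)
[-0.0, -0.0, 0.626, -0.0] rows>= 2 -> reached (0.578, -0.0884, 0.066, 4.6)
```

View pics/s1.png

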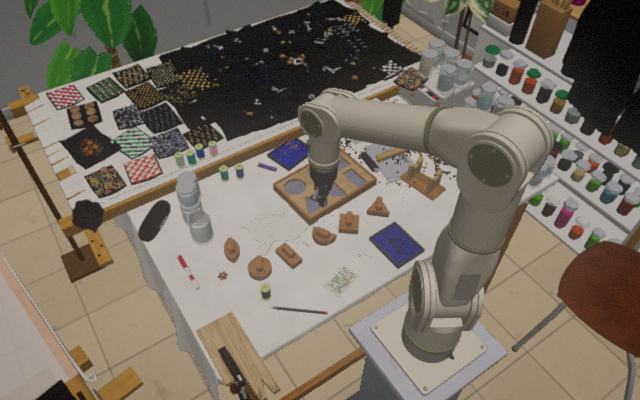

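```bash
python3 - <<'E'
from fit import *
for n in("top","scene"):
    p=camera(n);W=np.nanmedian([cloud(camera(n)) for i in range(4)],0); np.save(n+"1.npy",W)
    P=W[np.isfinite(W).all(-1)]
    Q=P[(abs(P[:,0]-.4427)<.1)&(abs(P[:,1]-.053)<.1)]
    r=fit("half",Q[Q[:,2]<.08],np.array([.4427,.053]),"block",[.53]); print(n,len(Q),r)
    T=Q[(Q[:,2]>.13)&(Q[:,2]<.20)]; print("tip",len(T),T.mean(0) if len(T) else 0,T.min(0) if len(T) else 0)
    b=boxes_of("block_half",p); print([(np.round(k["position"],3),k["conf"]) for k in b])
    f=200/np.tan(np.radians(p["vertical_fov"])/2); c=np.array(p["R"])@[.4426,.0543,.138]+p["t"]; print("tip proj",f*c[0]/c[2]+p["cx"],f*c[1]/c[2]+p["cy"])
    if n=="scene": cv2.imwrite("pics/c1.png",cv2.resize(p["img"][140:270,240:420,::-1],None,fx=4,fy=4,interpolation=2))
E
```

```text
top 4894 (array([6.03761066e-01, 1.39525048e-01, 7.33098252e+00, 2.20250516e-03]), np.float64(4.917073062559629))
tip 0 0 0fit.py:27: RuntimeWarning: overflow encountered in exp
  def s(d,w=0.003): return 1/(1+np.exp(-d/w*2))
Traceback (most recent call last):
ValueError: only the last four pictures can be asked about
```

```bash
python3 - <<'E'
from fit import *
for n in("scene",):
    p=camera(n);W=np.nanmedian([cloud(p)]+[cloud(camera(n)) for i in range(3)],0)
    P=W[np.isfinite(W).all(-1)]
    Q=P[(abs(P[:,0]-.4427)<.1)&(abs(P[:,1]-.053)<.1)]
    r=fit("half",Q[Q[:,2]<.08],np.array([.4427,.053]),"block",[.53]); print(n,len(Q),r)
    T=Q[(Q[:,2]>.13)&(Q[:,2]<.25)]; print("tip",len(T),T.mean(0) if len(T) else 0,T.min(0) if len(T) else 0)
    for lo in(.10,.12,.14,.16,.18,.2,.22):
        S=Q[(Q[:,2]>lo)&(Q[:,2]<lo+.02)]; print(lo,len(S),np.round(np.median(S,0),3) if len(S) else 0)
    f=200/np.tan(np.radians(p["vertical_fov"])/2); c=np.array(p["R"])@[.4426,.0543,.138]+p["t"]; print("tip proj",f*c[0]/c[2]+p["cx"],f*c[1]/c[2]+p["cy"])
    cv2.imwrite("pics/c1.png",cv2.resize(p["img"][140:270,240:420,::-1],None,fx=4,fy=4,interpolation=2))
E
```

```text
scene 9027 (array([ 0.44124661,  0.05453599,  0.57520509, -0.00499752]), np.float64(890.3923603124497))
tip 133 [0.43085637 0.05752559 0.2171821 ] [0.40608146 0.0129475  0.17215778]
0.1 1 [0.492 0.004 0.109]
0.12 0 0
0.14 0 0
0.16 6 [0.433 0.055 0.177]
0.18 32 [0.434 0.061 0.188]
0.2 18 [0.433 0.053 0.216]
0.22 57 [0.43  0.064 0.228]
tip proj 322.5021103604199 212.0639311432899<stdin>:3: RuntimeWarning: All-NaN slice encountered
```

View pics/c1.png

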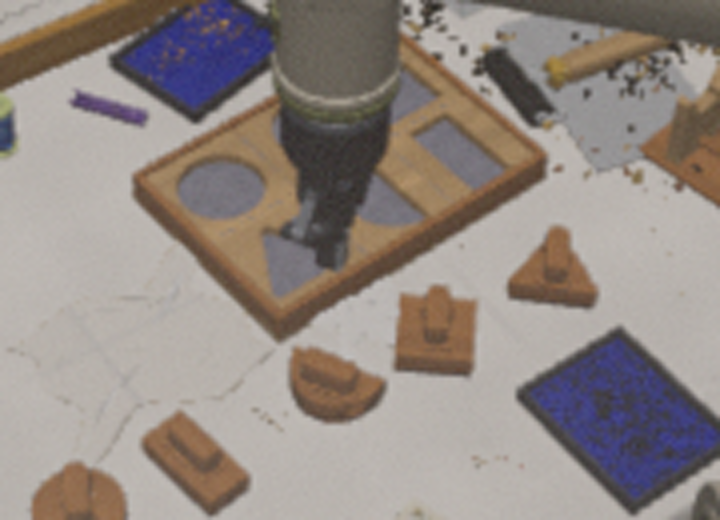

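Call:
carry_out(deltas=[[0,-0.003,0.4,0,0.06],[0,-0.003,0.74,0,0.06],[0,-0.003,0.74,0,0.06],[0,-0.003,0.76,0,0.06],[0,-0.003,0.78,0,0.06],[0,-0.003,0.78,0,0.06]])

```text
clock: 6.72
position: [0.4431, 0.0548, 0.044]
ee_rot: [0.965, 0.264, 0.001, 0.001]
ft_force: [0.3, 0.5, -0.6]
grip_width: 0.533
grasp_force: 0.0
```

```bash
python3 - <<'E'
from fit import *
p=camera("scene");W=cloud(p)
cv2.imwrite("pics/c2.png",cv2.resize(p["img"][190:260,270:370,::-1],None,fx=7,fy=7,interpolation=2))
import plan; plan.cur()
E
```

```text
t 6.78 pos [0.4429 0.0549 0.0439] a 30.6 w 0.532 g 0.0 F [-0.3 -0.8 -0.1] j7 -1.41
```

View pics/c2.png

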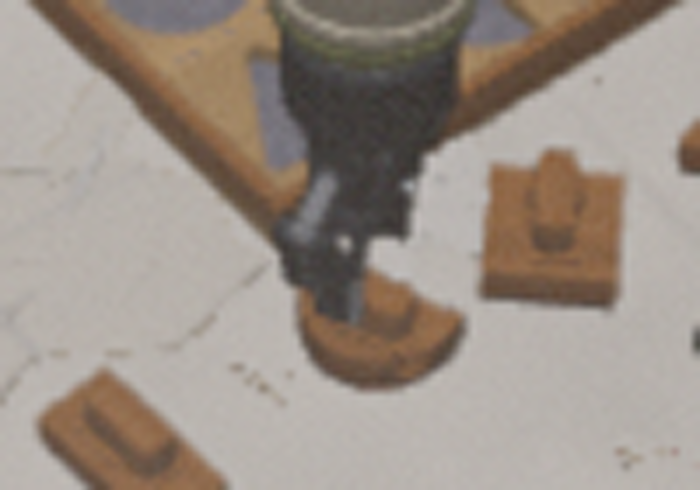

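```bash
python3 - <<'E'
from fit import *
ps=[camera("scene") for i in range(4)];p=ps[0];W=np.nanmedian([cloud(q) for q in ps],0)
for v in range(228,240):
    print(v,[ "%d:"%u+",".join("%.0f"%(1000*c) for c in W[v,u]) for u in range(313,332,2)])
f=200/np.tan(np.radians(p["vertical_fov"])/2)
for X in([.432,.074,.022],[.432,.074,.035],[.443,.055,.022],[.4427,.053,.052]):
    c=np.array(p["R"])@X+p["t"]; print(X,f*c[0]/c[2]+p["cx"],f*c[1]/c[2]+p["cy"])
E
```

```text
228 ['313:412,109,132', '315:406,105,135', '317:403,100,136', '319:410,88,119', '321:416,77,106', '323:447,48,52', '325:475,20,2', '327:469,16,6', '329:468,8,1', '331:465,3,1']
229 ['313:422,102,111', '315:408,104,128', '317:402,101,132', '319:410,89,115', '321:416,77,100', '323:444,49,51', '325:440,45,51', '327:466,18,5', '329:464,12,3', '331:461,6,2']
230 ['313:422,102,107', '315:416,98,110', '317:403,100,126', '319:410,88,110', '321:420,74,89', '323:441,52,51', '325:435,48,55', '327:433,42,53', '329:462,13,1', '331:458,8,1']
231 ['313:445,86,65', '315:413,101,111', '317:405,99,118', '319:407,91,110', '321:422,73,81', '323:435,56,55', '325:433,50,53', '327:430,44,52', '329:428,38,50', '331:454,10,2']
232 ['313:468,71,25', '315:430,89,79', '317:408,97,108', '319:418,82,87', '321:419,74,80', '323:434,56,51', '325:430,51,51', '327:426,47,54', '329:426,39,47', '331:452,12,-0']
233 ['313:464,74,26', '315:430,89,74', '317:425,85,76', '319:421,80,77', '321:419,74,75', '323:432,57,49', '325:427,54,52', '327:422,49,54', '329:423,41,47', '331:433,26,26']
234 ['313:461,75,25', '315:429,90,70'
[... 600 characters left out ...]
424,55,35', '327:419,51,39', '329:422,41,28', '331:418,36,28']
238 ['313:456,78,11', '315:446,78,23', '317:442,73,24', '319:438,68,24', '321:433,64,27', '323:428,60,30', '325:424,55,31', '327:421,50,30', '329:421,42,24', '331:418,36,23']
239 ['313:459,77,2', '315:446,78,18', '317:436,77,27', '319:433,72,28', '321:431,66,26', '323:429,59,23', '325:422,56,28', '327:419,51,28', '329:417,45,26', '331:412,40,28']
[0.432, 0.074, 0.022] 318.4987296122664 240.57989015708452
[0.432, 0.074, 0.035] 318.5515394367294 238.07998254374272
[0.443, 0.055, 0.022] 321.5714403722295 235.57696292610518
[0.4427, 0.053, 0.052] 322.3221038748262 229.52628765936066<stdin>:2: RuntimeWarning: All-NaN slice encountered
```

Call:
carry_out(deltas=[[0,0.006,0.04,0,0.06],[0,0.006,0.07,0,0.06],[0,0.006,0.09,0,0.06],[0,0.006,0.09,0,0.06]])

```text
clock: 7.48
position: [0.4425, 0.0542, 0.0292]
ee_rot: [0.965, 0.264, -0.0, -0.0]
ft_force: [-0.2, 0.1, 1.5]
grip_width: 0.537
grasp_force: 0.0
```

```bash
python3 - <<'E'
from fit import *
import plan; plan.cur()
ps=[camera("scene") for i in range(4)];p=ps[0];W=np.nanmedian([cloud(q) for q in ps],0)
for v in range(232,246):
    print(v,[ "%d:"%u+",".join("%.0f"%(1000*c) for c in W[v,u]) for u in range(313,327,2)])
cv2.imwrite("pics/c3.png",cv2.resize(p["img"][190:260,270:370,::-1],None,fx=7,fy=7,interpolation=2))
E
```

```text
t 7.47 pos [0.4425 0.0542 0.0292] a 30.6 w 0.537 g 0.0 F [-0.2  0.1  1.5] j7 -1.43
232 ['313:423,101,96', '315:407,104,115', '317:401,101,119', '319:409,89,102', '321:416,77,85', '323:433,57,53', '325:430,51,51']
233 ['313:420,103,94', '315:414,100,99', '317:405,99,109', '319:410,88,95', '321:421,73,73', '323:431,58,51', '325:426,54,53']
234 ['313:461,76,25', '315:415,99,93', '317:408,97,99', '319:407,90,95', '321:421,73,68', '323:431,58,46', '325:424,56,52']
235 ['313:457,78,26', '315:430,89,64', '317:407,97,95', '319:419,81,70', '321:420,74,64', '323:431,58,41', '325:423,56,48']
236 ['313:457,78,22', '315:429,89,60', '317:424,85,63', '319:419,81,65', '321:418,75,61', '323:430,59,38', '325:425,55,40']
237 ['313:456,79,17', '315:431,88,52', '317:427,83,53', '319:420,81,60', '321:419,74,55', '323:428,60,36', '325:425,55,35']
238 ['313:459,77,8', '315:444,79,25', '317:434,78,36', '319:419,81,55', '321:419,74,49', '323:427,60,31', '325:424,55,30']
239 ['313:459,77,2', '315:445,79,20', '317:436,77,29', '319:434,71,26', '321:431,66,25', '323:426,61,28', '325:421,57,30']
240 ['313:454,80,4', '315:445,78,13', '317:436,77,23', '319:431,73,26', '321:428,67,25', '323:426,61,23', '325:421,57,25']
241 ['313:455,79,-2', '315:445,78,8', '317:437,76,16', '319:431,73,20', '321:427,68,22', '323:421,64,25', '325:419,58,23']
242 ['313:449,83,1', '315:446,78,1', '317:436,77,12', '319:428,75,20', '321:426,68,17', '323:420,65,21', '325:417,60,21']
243 ['313:445,86,3', '315:444,79,-1', '317:437,76,4', '319:429,74,12', '321:424,70,15', '323:420,65,16', '325:416,60,18']
244 ['313:444,87,-0', '315:439,83,3', '317:435,77,3', '319:431,72,4', '321:427,68,5', '323:422,64,8', '325:418,59,9']
245 ['313:439,90,2', '315:436,84,1', '317:432,79,2', '319:429,74,1', '321:426,68,1', '323:421,64,3', '325:420,57,-0']<stdin>:3: RuntimeWarning: All-NaN slice encountered
```

View pics/c3.png

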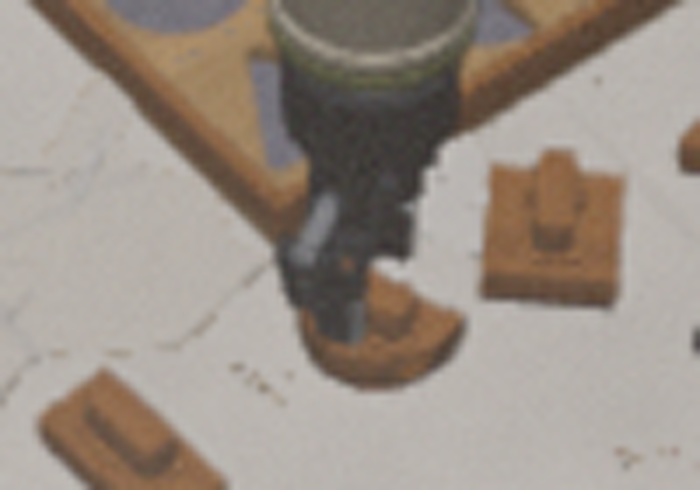

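Call:
carry_out(deltas=[[0,-0.003,0.03,0,0.06],[0,-0.003,0.06,0,0.06],[0,-0.003,0.06,0,0.06],[0,-0.003,0.06,0,-1],[0,-0.003,0.06,0,-1],[0,-0.003,0.06,0,-1],[0,-0.003,0.06,0,-1]])

```text
clock: 8.55
position: [0.4428, 0.0546, 0.0207]
ee_rot: [0.965, 0.264, 0.0, 0.0]
ft_force: [-0.7, 0.7, 3.2]
grip_width: 0.222
grasp_force: 49.7
```

Call:
carry_out(deltas=[[0,0,-0.2,0,-1],[0,0,-0.5,0,-1],[0,0,-0.8,0,-1],[0,0,-0.8,0,-1]])

```text
clock: 9.05
position: [0.4443, 0.0546, 0.1432]
ee_rot: [0.965, 0.264, 0.002, 0.001]
ft_force: [0.0, -0.4, -0.3]
grip_width: 0.221
grasp_force: 49.3
```

```bash
python3 - <<'E'
from plan import *
from fit import *
plan([(.578,-.0884,.14,4.6),(.578,-.0884,.039,4.6)])
ps=[camera("scene") for i in range(4)];p=ps[0];W=np.nanmedian([cloud(q) for q in ps],0)
P=W[np.isfinite(W).all(-1)];Q=P[(np.hypot(P[:,0]-.4428,P[:,1]-.0546)<.06)&(P[:,2]<.2)&(P[:,2]>.09)]
for z in np.arange(.09,.2,.01):
    S=Q[(Q[:,2]>=z)&(Q[:,2]<z+.01)]; print("%.2f"%z,len(S),np.round(S.mean(0),3),np.round(S.min(0),3),np.round(S.max(0),3)) if len(S) else 0
cv2.imwrite("pics/c4.png",cv2.resize(p["img"][160:260,250:390,::-1],None,fx=5,fy=5,interpolation=2))
E
```

```text
t 9.05 pos [0.4443 0.0546 0.1432] a 30.6 w 0.221 g 49.3 F [ 0.  -0.4 -0.3] j7 -1.29
[0.221, 0.999, 0.017, 0.867] rows>= 3 
[0.175, 0.221, 0.005, -0.0] rows>= 1 -> reached (0.578, -0.0884, 0.14, 4.6)
[0.0, -0.0, 0.673, -0.0] rows>= 2 -> reached (0.578, -0.0884, 0.039, 4.6)
0.11 1 [0.435 0.071 0.119] [0.435 0.071 0.119] [0.435 0.071 0.119]
0.12 36 [0.427 0.059 0.126] [0.414 0.016 0.121] [0.46  0.078 0.13 ]
0.13 47 [0.425 0.057 0.135] [0.413 0.016 0.13 ] [0.459 0.079 0.14 ]
0.14 119 [0.43  0.053 0.145] [0.413 0.017 0.14 ] [0.469 0.079 0.15 ]
0.15 27 [0.431 0.058 0.154] [0.421 0.035 0.15 ] [0.458 0.073 0.16 ]
0.16 37 [0.428 0.057 0.166] [0.419 0.033 0.161] [0.445 0.076 0.17 ]
0.17 41 [0.433 0.052 0.174] [0.42  0.036 0.17 ] [0.448 0.081 0.18 ]
0.18 14 [0.433 0.058 0.185] [0.42  0.036 0.18 ] [0.446 0.083 0.189]
0.19 14 [0.43  0.059 0.196] [0.416 0.033 0.191] [0.443 0.091 0.2  ]<stdin>:4: RuntimeWarning: All-NaN slice encountered
```

View pics/c4.png

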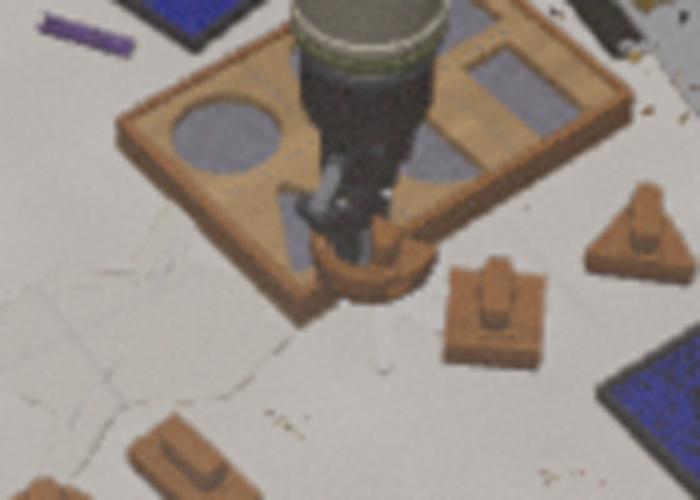

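```bash
python3 - <<'E'
from fit import *
ps=[camera("scene") for i in range(6)];p=ps[0];W=np.nanmedian([cloud(q) for q in ps],0)
P=W[np.isfinite(W).all(-1)];Q=P[(np.hypot(P[:,0]-.4428,P[:,1]-.0546)<.06)]
q=loc([.4443,.0546,np.radians(30.6)],Q)*1000
for lo,hi in((.118,.138),(.141,.152),(.155,.18)):
    m=(Q[:,2]>lo)&(Q[:,2]<hi); print(lo,m.sum(),np.round(np.percentile(q[m],[0,2,50,98,100],axis=0),1).tolist())
m=(Q[:,2]>.118)&(Q[:,2]<.138)
# arc side fit: points on curved side wall at radius 40 about (0,-17)
r=least_squares(lambda a:np.hypot(*(q[m]-a).T)-40,[0,-17],loss="soft_l1"); print(r.x,np.std(r.fun))
E
```

```text
0.118 83 [[-41.6, -37.7], [-41.0, -18.8], [-18.6, 17.1], [24.0, 24.0], [28.3, 24.4]]
0.141 118 [[-40.9, -22.6], [-38.8, -19.2], [-18.5, 10.6], [26.1, 24.1], [28.5, 25.5]]
0.155 90 [[-25.3, -14.7], [-24.8, -12.8], [-12.3, 9.3], [8.2, 24.6], [9.0, 25.8]]
[ -1.06558626 -17.44228199] 1.1875728971772648<stdin>:2: RuntimeWarning: All-NaN slice encountered
```

```bash
python3 - <<'E'
from plan import *
plan([(.579,-.0872,.14,4.6),(.579,-.0872,.055,4.6),(.579,-.0872,.037,4.6)])
E
```

```text
t 9.55 pos [0.4423 0.0546 0.14  ] a 30.6 w 0.222 g 49.3 F [ 1.3 -0.1 -0. ] j7 -1.29
[0.237, 0.999, 0.0, 0.868] rows>= 3 
[0.182, 0.221, 0.0, -0.0] rows>= 1 -> reached (0.579, -0.0872, 0.14, 4.6)
[-0.0, 0.0, 0.567, -0.0] rows>= 2 -> reached (0.579, -0.0872, 0.055, 4.6)
[-0.0, 0.0, 0.12, -0.0] rows>= 1 -> reached (0.579, -0.0872, 0.037, 4.6)
```

Call:
carry_out(deltas=[[0.237,0.999,0,0.868,-1],[0.237,0.999,0,0.868,-1],[0.237,0.999,0,0.868,-1]])

```text
clock: 9.93
position: [0.5508, -0.0596, 0.1396]
ee_rot: [0.999, 0.036, -0.0, 0.0]
ft_force: [-0.3, 1.2, -1.2]
grip_width: 0.221
grasp_force: 49.3
```

Call:
carry_out(deltas=[[0.182,0.221,0,0,-1],[0.182,0.221,0,0,-1],[0.182,0.221,0.3,0,-1],[0.182,0.221,0.567,0,-1],[0.182,0.221,0.567,0,-1],[0.182,0.221,0.567,0,-1]])

```text
clock: 10.68
position: [0.5801, -0.0868, 0.057]
ee_rot: [0.999, 0.04, 0.001, 0.0]
ft_force: [1.3, -0.3, -1.2]
grip_width: 0.219
grasp_force: 49.2
```

```bash
python3 - <<'E'
from plan import *
plan([(.579,-.0872,.037,4.6)])
E
```

```text
t 10.68 pos [ 0.5801 -0.0868  0.057 ] a 4.6 w 0.219 g 49.2 F [ 1.3 -0.3 -1.2] j7 -1.64
[-0.007, 0.002, 0.134, 0.0] rows>= 1 -> reached (0.579, -0.0872, 0.037, 4.6)
```

Call:
carry_out(deltas=[[-0.003,0,0.04,0,-1],[-0.003,0,0.07,0,-1],[-0.003,0,0.1,0,-1],[-0.003,0,0.125,0,-1],[-0.003,0,0.125,0,-1],[-0.003,0,0.125,0,-1]])

```text
clock: 11.42
position: [0.5789, -0.0872, 0.0368]
ee_rot: [0.999, 0.04, 0.0, 0.0]
ft_force: [-1.6, 0.7, 2.4]
grip_width: 0.226
grasp_force: 49.7
```

Call:
carry_out(deltas=[[0,0,0,0,0.06],[0,0,0,0,0.06],[0,0,-0.3,0,0.06],[0,0,-0.7,0,0.06],[0,0,-0.7,0,0.06]])

```text
clock: 12.05
position: [0.5817, -0.0872, 0.1466]
ee_rot: [0.999, 0.04, 0.004, 0.001]
ft_force: [0.7, 0.0, -1.1]
grip_width: 0.534
grasp_force: 0.0
```

```bash
cat > chk.py <<'E'
import sys
from fit import *
B=dict(round=(.449,.2745),square=(.4415,-.052),triangle=(.4395,-.1715),bar=(.441,.1777),leaf=(.555,.3145),half=(.4427,.053))
Q=dict(round=(.663,.0145),square=(.680,-.1725),triangle=(.5595,.005),bar=(.5863,-.181),leaf=(.671,-.0787),half=(.577,-.088))
BY=dict(round=335,square=321,triangle=317.5,bar=9.6,leaf=341.4,half=30.6)
import warnings; warnings.simplefilter("ignore")
def run(blocks,seated,cams=("top","scene")):
    for n in cams:
        W=np.nanmedian([cloud(camera(n)) for i in range(3)],0); P=W[np.isfinite(W).all(-1)]
        P=P[(P[:,2]<.085)&(P[:,2]>-.02)]
        for k in blocks:
            r,c=fit(k,P,np.array(B[k]),"block",[np.radians(BY[k])],.058); print(n,k,np.round(r[:2],4),"yaw %.1f z0 %.1f c %.1f"%(np.degrees(r[2]),r[3]*1000,c))
        for k in seated:
            D=P[np.hypot(*(P[:,:2]-Q[k]).T)<.045].copy()
            def res(p):
                q=loc(p,D); return (D[:,2]-(p[3]+np.maximum(.030-.014*s(look(k,q)+.0035),.016+.024*s(look(k,q))+.028*s(look("grip",q)))))*1000
            r=least_squares(res,[*Q[k],np.radians(4.6+SE.get(k,0)),0],loss="soft_l1",f_scale=3,x_scale=[.003,.003,.05,.002])
            q=loc(r.x,D); g=(look("grip",q)>.004); b=(look(k,q)>.005)&(look("grip",q)<-.005)
            print(n,"SEATED",k,np.round(r.x[:2],4),"yaw %.1f z0 %.1f c %.1f"%(np.degrees(r.x[2]),r.x[3]*1000,r.cost/len(D)),"gripz %.1f bodyz %.1f"%(np.median(D[g,2])*1000,np.median(D[b,2])*1000))
            A=np.c_[q[b],np.ones(b.sum())]; z=D[b,2]; co=np.linalg.lstsq(A,z,rcond=None)[0]; print("    tilt deg",np.round(np.degrees(co[:2]),1))
SE={}
E
python3 - <<'E'
from chk import *
from plan import plan
run(["bar","round"],["half"])
plan([(.441,.1777,.13,9.6),(.441,.1777,.021,9.6)])
E
```

```text
top bar [0.4398 0.1766] yaw 8.5 z0 0.7 c 4.1
top round [0.4482 0.274 ] yaw 335.4 z0 0.7 c 4.2
top SEATED half [ 0.5794 -0.0912] yaw 6.8 z0 1.2 c 2.5 gripz nan bodyz nan
    tilt deg [0. 0.]
scene bar [0.4422 0.1785] yaw 9.3 z0 1.2 c 6.6
scene round [0.4502 0.2753] yaw 332.5 z0 1.3 c 6.3
scene SEATED half [ 0.5784 -0.0878] yaw 4.7 z0 1.6 c 8.7 gripz 69.1 bodyz 40.5
    tilt deg [11.1 -1.9]
t 12.35 pos [ 0.5781 -0.0871  0.1404] a 4.6 w 0.530 g 0.0 F [-0.2 -0.5 -0.4] j7 -1.59
[-0.42, -0.999, 0.038, -0.167] rows>= 3 
[-0.276, -0.861, 0.031, -0.0] rows>= 3 -> reached (0.441, 0.1777, 0.13, 9.6)
[-0.0, -0.0, 0.727, -0.0] rows>= 2 -> reached (0.441, 0.1777, 0.021, 9.6)
```

Call:
carry_out(deltas=[[-0.42,-0.999,0.038,-0.167,0.06],[-0.42,-0.999,0.038,-0.167,0.06],[-0.42,-0.999,0.038,-0.167,0.06]])

```text
clock: 12.72
position: [0.5022, 0.0599, 0.1352]
ee_rot: [0.996, 0.085, -0.001, -0.0]
ft_force: [0.3, -0.6, 0.2]
grip_width: 0.529
grasp_force: 0.0
```

Call:
carry_out(deltas=[[-0.276,-0.861,0.031,0,0.06],[-0.276,-0.861,0.031,0,0.06],[-0.276,-0.861,0.031,0,0.06],[-0.276,-0.861,0.031,0,0.06],[-0.276,-0.861,0.3,0,0.06],[-0.276,-0.861,0.5,0,0.06],[-0.276,-0.861,0.5,0,0.06]])

```text
clock: 13.6
position: [0.4409, 0.1755, 0.059]
ee_rot: [0.997, 0.082, -0.002, 0.0]
ft_force: [-0.2, 0.4, 0.4]
grip_width: 0.529
grasp_force: 0.0
```

```bash
python3 - <<'E'
from plan import *
plan([(.441,.1777,.0205,9.6)])
plan([(.441,.1777,.14,9.6),(.587,-.181,.14,4.6),(.587,-.181,.055,4.6),(.587,-.181,.037,4.6)],(np.array([.441,.1777,.0205]),9.6))
E
```

```text
t 13.60 pos [0.4409 0.1755 0.059 ] a 9.5 w 0.529 g 0.0 F [-0.2  0.4  0.4] j7 -2.07
[0.003, -0.014, 0.257, -0.005] rows>= 1 -> reached (0.441, 0.1777, 0.0205, 9.6)
[0.0, 0.0, -0.797, -0.0] rows>= 2 -> reached (0.441, 0.1777, 0.14, 9.6)
[0.222, 0.999, 0.0, 0.167] rows>= 3 
[0.316, 0.999, 0.0, -0.0] rows>= 3 
[0.154, 0.487, 0.0, -0.0] rows>= 2 -> reached (0.587, -0.181, 0.14, 4.6)
[0.0, -0.0, 0.567, -0.0] rows>= 2 -> reached (0.587, -0.181, 0.055, 4.6)
[0.0, -0.0, 0.12, -0.0] rows>= 1 -> reached (0.587, -0.181, 0.037, 4.6)
```

Call:
carry_out(deltas=[[0.003,-0.01,0.15,0,0.06],[0.003,-0.01,0.253,0,0.06],[0.003,-0.01,0.253,0,0.06],[0.003,-0.01,0.253,0,-1],[0.003,-0.01,0.253,0,-1],[0.003,-0.01,0.253,0,-1],[0.003,-0.01,0.253,0,-1],[0.003,-0.01,0.253,0,-1]])

```text
clock: 14.6
position: [0.4428, 0.1793, 0.024]
ee_rot: [0.997, 0.083, 0.001, 0.0]
ft_force: [-0.6, -1.3, 6.2]
grip_width: 0.222
grasp_force: 49.8
```

Call:
carry_out(deltas=[[0,0,-0.3,0,-1],[0,0,-0.797,0,-1],[0,0,-0.797,0,-1],[0,0,-0.797,0,-1]])

```text
clock: 15.1
position: [0.4423, 0.1789, 0.1429]
ee_rot: [0.997, 0.083, 0.001, 0.0]
ft_force: [-0.0, 0.7, -2.4]
grip_width: 0.22
grasp_force: 49.7
```

Call:
carry_out(deltas=[[0.222,0.999,0,0.167,-1],[0.222,0.999,0,0.167,-1],[0.222,0.999,0,0.167,-1]])

```text
clock: 15.48
position: [0.4993, 0.0328, 0.1402]
ee_rot: [0.999, 0.038, -0.002, 0.0]
ft_force: [0.1, 1.2, -2.0]
grip_width: 0.222
grasp_force: 49.6
```

Call:
carry_out(deltas=[[0.316,0.999,0,0,-1],[0.316,0.999,0,0,-1],[0.316,0.999,0,0,-1]])

```text
clock: 15.85
position: [0.5581, -0.1126, 0.1396]
ee_rot: [0.999, 0.038, -0.002, -0.0]
ft_force: [0.1, 0.7, -1.7]
grip_width: 0.226
grasp_force: 31.9
```

Call:
carry_out(deltas=[[0.154,0.487,0,0,-1],[0.154,0.487,0,0,-1],[0.154,0.487,0,0,-1],[0.154,0.487,0.3,0,-1],[0.154,0.487,0.567,0,-1],[0.154,0.487,0.567,0,-1],[0.154,0.487,0.567,0,-1]])

```text
clock: 16.73
position: [0.5879, -0.1782, 0.0582]
ee_rot: [0.999, 0.041, 0.0, -0.0]
ft_force: [0.8, -0.1, -1.6]
grip_width: 0.22
grasp_force: 55.3
```

```bash
python3 - <<'E'
from plan import *
plan([(.587,-.181,.037,4.6)])
E
```

```text
t 16.73 pos [ 0.5879 -0.1782  0.0582] a 4.7 w 0.220 g 55.3 F [ 0.8 -0.1 -1.6] j7 -1.48
[-0.008, 0.018, 0.142, 0.003] rows>= 1 -> reached (0.587, -0.181, 0.037, 4.6)
```

```bash
python3 - <<'E'
from chk import *
import plan; plan.cur()
W=np.nanmedian([cloud(camera("scene")) for i in range(6)],0);P=W[np.isfinite(W).all(-1)]
q=loc([.5885,-.1797,np.radians(4.6)],P)
m=(abs(q[:,0])<.06)&(abs(q[:,1])<.05)&(P[:,2]<.1)&(P[:,2]>.05); Q=P[m];q=q[m]*1000
for a in range(-60,60,10):
    k=(q[:,0]>=a)&(q[:,0]<a+10)&(q[:,1]>11)&(q[:,1]<20); j=(q[:,0]>=a)&(q[:,0]<a+10)&(abs(q[:,1])<9)
    print(a,k.sum(),np.round(np.median(Q[k,2])*1000,1) if k.any() else "",j.sum(),np.round(np.median(Q[j,2])*1000,1) if j.any() else "")
print(np.round(np.percentile(q,[0,2,98,100],axis=0),1).tolist())
p=camera("scene");cv2.imwrite("pics/c5.png",cv2.resize(p["img"][130:230,280:420,::-1],None,fx=5,fy=5,interpolation=2))
E
```

```text
t 16.73 pos [ 0.5879 -0.1782  0.0582] a 4.7 w 0.220 g 55.3 F [ 0.8 -0.1 -1.6] j7 -1.48
-60 0  0 
-50 4 60.0 10 57.2
-40 7 60.0 11 59.6
-30 10 61.1 30 71.4
-20 17 69.2 14 86.5
-10 21 73.7 10 88.9
0 5 58.9 4 88.3
10 7 59.3 0 
20 7 59.5 1 56.9
30 8 58.3 6 61.2
40 0  1 95.2
50 0  0 
[[-43.8, -22.1], [-42.7, -18.0], [37.5, 23.7], [42.1, 24.8]]
```

View pics/c5.png

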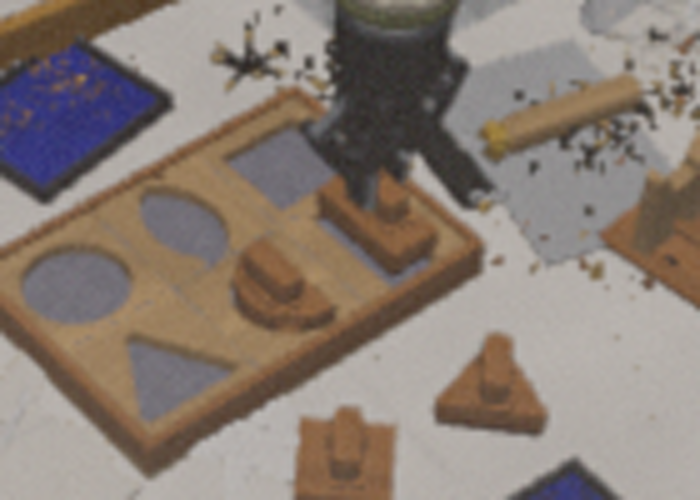

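Call:
carry_out(deltas=[[0,0.012,0.03,0,-1],[0,0.012,0.06,0,-1],[0,0.012,0.09,0,-1],[0,0.012,0.12,0,-1],[0,0.012,0.12,0,-1],[0,0.012,0.12,0,-1]])

```text
clock: 17.82
position: [0.5878, -0.1814, 0.0401]
ee_rot: [0.999, 0.04, -0.0, 0.0]
ft_force: [-5.1, 1.1, 8.3]
grip_width: 0.217
grasp_force: 56.7
```

```bash
python3 - <<'E'
from plan import *
cur()
E
```

```text
t 17.82 pos [ 0.5878 -0.1814  0.0401] a 4.6 w 0.217 g 56.7 F [-5.1  1.1  8.3] j7 -1.49
```

Call:
carry_out(deltas=[[0,0,0,0,0.06],[0,0,0,0,0.06],[0,0,0,0,0.06],[0,0,-0.3,0,0.06],[0,0,-0.7,0,0.06],[0,0,-0.7,0,0.06],[0,0,-0.7,0,0.06]])

```text
clock: 18.7
position: [0.5878, -0.1816, 0.1443]
ee_rot: [0.999, 0.04, -0.0, 0.0]
ft_force: [-0.8, 0.5, -0.6]
grip_width: 0.531
grasp_force: 0.0
```

```bash
python3 - <<'E'
from chk import *
from plan import plan
run(["leaf","round","square","triangle"],["half","bar"],["scene"])
plan([(.52,.1,.15,95,1),(.555,.3145,.15,161.4,1),(.555,.3145,.023,161.4)])
E
```

```text
scene leaf [0.5561 0.3152] yaw 340.0 z0 1.1 c 4.9
scene round [0.4503 0.2755] yaw 331.8 z0 1.1 c 5.7
scene square [ 0.4434 -0.051 ] yaw 322.4 z0 2.1 c 7.2
scene triangle [ 0.4402 -0.1706] yaw 316.1 z0 1.6 c 8.5
scene SEATED half [ 0.5794 -0.0873] yaw 3.6 z0 1.7 c 8.8 gripz 69.3 bodyz 41.3
    tilt deg [ 13.3 -11. ]
scene SEATED bar [ 0.5868 -0.1818] yaw 3.9 z0 1.9 c 8.9 gripz 68.5 bodyz 41.8
    tilt deg [-0.5  3. ]
t 18.85 pos [ 0.5872 -0.1813  0.1431] a 4.6 w 0.534 g 0.0 F [-0.1  0.5 -0.7] j7 -1.44
[-0.156, -0.999, -0.024, -0.997] rows>= 3 
[0.33, -0.856, -0.022, -0.997] rows>= 3 
[-0.0, 0.0, 0.0, -0.997] rows>= 3 
[-0.0, 0.0, 0.0, -0.023] rows>= 1 -> reached (0.52, 0.1, 0.15, 95, 1)
[0.999, 0.254, 0.0, -0.997] rows>= 3 
[0.3, 0.291, 0.0, -0.997] rows>= 3 
[-0.0, 0.0, 0.0, -0.219] rows>= 1 -> reached (0.555, 0.3145, 0.15, 161.4, 1)
[-0.0, 0.0, 0.847, -0.0] rows>= 3 -> reached (0.555, 0.3145, 0.023, 161.4)
```

Call:
carry_out(deltas=[[-0.156,-0.999,-0.024,-0.997,0.06],[-0.156,-0.999,-0.024,-0.997,0.06],[-0.156,-0.999,-0.024,-0.997,0.06]])

```text
clock: 19.23
position: [0.5513, -0.0298, 0.1476]
ee_rot: [0.954, 0.301, -0.0, -0.001]
ft_force: [-0.0, -0.1, -0.7]
grip_width: 0.532
grasp_force: 0.0
```

Call:
carry_out(deltas=[[0.33,-0.856,-0.022,-0.997,0.06],[0.33,-0.856,-0.022,-0.997,0.06],[0.33,-0.856,-0.022,-0.997,0.06]])

```text
clock: 19.6
position: [0.5189, 0.1048, 0.1512]
ee_rot: [0.843, 0.538, 0.0, -0.001]
ft_force: [0.5, -1.0, -0.4]
grip_width: 0.532
grasp_force: 0.0
```

Call:
carry_out(deltas=[[0,0,0,-1,0.06],[0,0,0,-1,0.06],[0,0,0,-1,0.06],[0,0,0,-1,0.06]])

```text
clock: 20.1
position: [0.5203, 0.0998, 0.1507]
ee_rot: [0.68, 0.733, -0.0, -0.001]
ft_force: [0.5, -0.1, -0.9]
grip_width: 0.528
grasp_force: 0.0
```

Call:
carry_out(deltas=[[0.999,0.254,0,-0.997,0.06],[0.999,0.254,0,-0.997,0.06],[0.999,0.254,0,-0.997,0.06]])

```text
clock: 20.48
position: [0.5463, 0.2561, 0.151]
ee_rot: [0.465, 0.885, 0.0, -0.001]
ft_force: [0.5, -0.5, 0.4]
grip_width: 0.53
grasp_force: 0.0
```

Call:
carry_out(deltas=[[0.3,0.291,0,-0.997,0.06],[0.3,0.291,0,-0.997,0.06],[0.3,0.291,0,-0.997,0.06],[0.3,0.291,0,-0.997,0.06]])

```text
clock: 20.98
position: [0.5577, 0.3141, 0.1506]
ee_rot: [0.225, 0.974, -0.0, -0.001]
ft_force: [0.4, -0.8, -0.5]
grip_width: 0.532
grasp_force: 0.0
```

```bash
python3 - <<'E'
from plan import *
plan([(.555,.3145,.08,161.2)])
E
```

```text
t 20.98 pos [0.5577 0.3141 0.1506] a 154.0 w 0.532 g 0.0 F [ 0.4 -0.8 -0.5] j7 0.14
[0.017, -0.005, 0.471, -0.24] rows>= 2 -> reached (0.555, 0.3145, 0.08, 161.2)
```

Call:
carry_out(deltas=[[0,0,0.2,-0.24,0.06],[0,0,0.47,-0.24,0.06],[0,0,0.47,-0.24,0.06],[0,0,0.47,-0.24,0.06]])

```text
clock: 21.48
position: [0.5584, 0.3144, 0.0824]
ee_rot: [0.163, 0.987, 0.0, 0.0]
ft_force: [0.2, -0.1, 1.2]
grip_width: 0.529
grasp_force: 0.0
```

```bash
python3 - <<'E'
from plan import *
plan([(.555,.3145,.022,161.2)])
plan([(.555,.3145,.15,161.2),(.671,-.078,.15,184.4),(.671,-.078,.055,184.4),(.671,-.078,.038,184.4)],(np.array([.555,.3145,.022]),161.2))
E
```

```text
t 21.48 pos [0.5584 0.3144 0.0824] a 161.3 w 0.529 g 0.0 F [ 0.2 -0.1  1.2] j7 0.22
[0.021, -0.007, 0.403, 0.002] rows>= 1 -> reached (0.555, 0.3145, 0.022, 161.2)
[0.0, 0.0, -0.853, -0.0] rows>= 3 -> reached (0.555, 0.3145, 0.15, 161.2)
[-0.707, -0.999, -0.0, -0.773] rows>= 3 
[-0.213, -0.999, -0.0, -0.0] rows>= 3 
[-0.101, -0.472, -0.0, -0.0] rows>= 2 -> reached (0.671, -0.078, 0.15, 184.4)
[-0.0, -0.0, 0.633, -0.0] rows>= 2 -> reached (0.671, -0.078, 0.055, 184.4)
[-0.0, -0.0, 0.113, -0.0] rows>= 1 -> reached (0.671, -0.078, 0.038, 184.4)
```

Call:
carry_out(deltas=[[0.018,-0.006,0.2,0,0.06],[0.018,-0.006,0.4,0,0.06],[0.018,-0.006,0.4,0,0.06],[0.018,-0.006,0.4,0,0.06],[0.018,-0.006,0.4,0,-1],[0.018,-0.006,0.4,0,-1],[0.018,-0.006,0.4,0,-1],[0.018,-0.006,0.4,0,-1],[0.018,-0.006,0.4,0,-1]])

```text
clock: 22.6
position: [0.5558, 0.3146, 0.0225]
ee_rot: [0.162, 0.987, 0.001, 0.001]
ft_force: [-0.3, -0.7, 7.5]
grip_width: 0.222
grasp_force: 49.6
```

Call:
carry_out(deltas=[[0,0,-0.3,0,-1],[0,0,-0.853,0,-1],[0,0,-0.853,0,-1],[0,0,-0.853,0,-1]])

```text
clock: 23.1
position: [0.5556, 0.3143, 0.1499]
ee_rot: [0.162, 0.987, 0.0, 0.001]
ft_force: [0.1, 0.0, -2.3]
grip_width: 0.223
grasp_force: 49.5
```

Call:
carry_out(deltas=[[-0.707,-0.999,0,-0.773,-1],[-0.707,-0.999,0,-0.773,-1],[-0.707,-0.999,0,-0.773,-1],[-0.707,-0.999,0,-0.773,-1]])

```text
clock: 23.6
position: [0.6093, 0.131, 0.1456]
ee_rot: [-0.035, 0.999, -0.001, -0.002]
ft_force: [-1.5, 0.9, -0.7]
grip_width: 0.223
grasp_force: 49.6
```

Call:
carry_out(deltas=[[-0.213,-0.999,0,0,-1],[-0.213,-0.999,0,0,-1],[-0.213,-0.999,0,0,-1]])

```text
clock: 23.98
position: [0.6518, -0.0128, 0.1463]
ee_rot: [-0.038, 0.999, -0.001, -0.001]
ft_force: [0.9, 1.3, -1.3]
grip_width: 0.224
grasp_force: 49.7
```

Call:
carry_out(deltas=[[-0.101,-0.472,0,0,-1],[-0.101,-0.472,0,0,-1],[-0.101,-0.472,0.3,0,-1],[-0.101,-0.472,0.6,0,-1],[-0.101,-0.472,0.6,0,-1],[-0.101,-0.472,0.6,0,-1]])

```text
clock: 24.72
position: [0.6725, -0.0769, 0.0594]
ee_rot: [-0.041, 0.999, 0.0, -0.0]
ft_force: [0.7, -0.4, -0.6]
grip_width: 0.219
grasp_force: 49.7
```

```bash
cat > held.py <<'E'
from chk import *
from plan import plan,cur
def held(k,blockyaw):
    pos,a=cur(); n=np.radians(blockyaw)
    W=np.nanmedian([cloud(camera("scene")) for i in range(6)],0);P=W[np.isfinite(W).all(-1)]
    zt=pos[2]+.002
    q=loc([pos[0],pos[1],n],P); m=(abs(P[:,2]-zt)<.006)&(np.abs(q).max(1)<.055); q=q[m]; z=P[m,2]
    print("bodytop n",m.sum(),"z med %.4f"%np.median(z))
    ext=np.percentile(q*1000,[1,99],axis=0).round(1); print("extents",ext.tolist(),"model",poly(k).min(0),poly(k).max(0))
    # shift maximising points inside outline minus outside, using raster sdf
    best=max(((np.clip(look(k,q-[dx,dy]),-.004,.001).mean(),dx,dy) for dx in np.arange(-8,8.1,1)/1e3 for dy in np.arange(-8,8.1,1)/1e3))
    print("body centre rel TCP (block axes)",best)
    g=(np.abs(q).max(1)<.05)&(look(k,q)>.003)&(look("grip",q)<-.004); A=np.c_[q[g],np.ones(g.sum())]; print("tilt",np.round(np.degrees(np.linalg.lstsq(A,z[g],rcond=None)[0][:2]),1),g.sum())
E
python3 - <<'E'
from held import *
held("leaf",4.4); plan([(.671,-.078,.038,184.4)])
E
```

```text
t 24.73 pos [ 0.6725 -0.0769  0.0594] a -175.3 w 0.219 g 49.7 F [ 0.7 -0.4 -0.6] j7 1.23
bodytop n 95 z med 0.0632
extents [[-41.5, -19.4], [25.9, 23.5]] model [-42.         -23.99710097] [42.         23.99710097]
body centre rel TCP (block axes) (np.float32(0.0009885133), np.float64(-0.006), np.float64(0.002))
tilt [0.4 1.4] 32
t 25.02 pos [ 0.6729 -0.0779  0.0598] a -175.4 w 0.228 g 49.7 F [ 0.1 -0.1 -1.5] j7 1.23
[0.012, 0.0, 0.145, 0.007] rows>= 1 -> reached (0.671, -0.078, 0.038, 184.4)
```

Call:
carry_out(deltas=[[0.006,0,0.04,0,-1],[0.01,0,0.08,0,-1],[0.01,0,0.11,0,-1],[0.01,0,0.14,0,-1],[0.01,0,0.147,0,-1],[0.01,0,0.147,0,-1]])

```text
clock: 25.78
position: [0.6711, -0.0781, 0.0384]
ee_rot: [-0.04, 0.999, -0.0, 0.0]
ft_force: [-6.8, -2.6, 12.8]
grip_width: 0.222
grasp_force: 51.6
```

Call:
carry_out(deltas=[[0,0,0,0,0.06],[0,0,0,0,0.06],[0,0,0,0,0.06],[0,0,-0.3,0,0.06],[0,0,-0.75,0,0.06],[0,0,-0.75,0,0.06],[0,0,-0.75,0,0.06]])

```text
clock: 26.65
position: [0.6712, -0.0781, 0.1494]
ee_rot: [-0.04, 0.999, -0.0, 0.0]
ft_force: [0.3, -0.3, -1.3]
grip_width: 0.53
grasp_force: 0.0
```

```bash
python3 - <<'E'
from chk import *
from plan import plan
run(["round","square","triangle"],["leaf","bar"],["scene"])
plan([(.449,.2745,.14,154),(.449,.2745,.08,154)])
E
```

```text
scene round [0.4504 0.2754] yaw 332.0 z0 1.1 c 5.4
scene square [ 0.4429 -0.051 ] yaw 321.3 z0 1.8 c 7.3
scene triangle [ 0.4409 -0.1708] yaw 317.0 z0 1.6 c 9.0
scene SEATED leaf [ 0.6703 -0.0777] yaw 2.0 z0 1.9 c 9.0 gripz 69.2 bodyz 41.4
    tilt deg [ 6.5 -2.3]
scene SEATED bar [ 0.5865 -0.1815] yaw 3.5 z0 1.9 c 9.8 gripz 69.2 bodyz 40.8
    tilt deg [-0.9 -1.1]
t 26.80 pos [ 0.6704 -0.0783  0.1477] a -175.4 w 0.524 g 0.0 F [0.1 0.4 0.4] j7 1.27
[0.52, 0.999, 0.021, 0.997] rows>= 3 
[0.999, 0.639, 0.022, 0.023] rows>= 3 
[0.395, 0.245, 0.008, 0.0] rows>= 2 -> reached (0.449, 0.2745, 0.14, 154)
[-0.0, 0.0, 0.4, 0.0] rows>= 1 -> reached (0.449, 0.2745, 0.08, 154)
```

Call:
carry_out(deltas=[[0.52,0.999,0.021,0.997,0.06],[0.52,0.999,0.021,0.997,0.06],[0.52,0.999,0.021,0.997,0.06]])

```text
clock: 27.18
position: [0.5791, 0.0674, 0.1451]
ee_rot: [0.221, 0.975, -0.0, -0.001]
ft_force: [-0.4, 0.0, -0.1]
grip_width: 0.53
grasp_force: 0.0
```

Call:
carry_out(deltas=[[0.999,0.639,0.022,0.023,0.06],[0.999,0.639,0.022,0.023,0.06],[0.999,0.639,0.022,0.023,0.06]])

```text
clock: 27.55
position: [0.4848, 0.2172, 0.142]
ee_rot: [0.225, 0.974, -0.0, -0.0]
ft_force: [0.5, 0.4, 0.1]
grip_width: 0.531
grasp_force: 0.0
```

Call:
carry_out(deltas=[[0.395,0.245,0.008,0,0.06],[0.395,0.245,0.008,0,0.06],[0.395,0.245,0.2,0,0.06],[0.395,0.245,0.4,0,0.06],[0.395,0.245,0.4,0,0.06],[0.395,0.245,0.4,0,0.06]])

```text
clock: 28.3
position: [0.45, 0.2747, 0.0835]
ee_rot: [0.225, 0.974, 0.0, -0.0]
ft_force: [-0.0, 0.3, -0.0]
grip_width: 0.533
grasp_force: 0.0
```

```bash
python3 - <<'E'
from plan import *
plan([(.449,.2745,.022,154)])
plan([(.449,.2745,.15,154),(.663,.0145,.15,154),(.663,.0145,.055,154),(.663,.0145,.037,154)],(np.array([.449,.2745,.022]),154))
E
```

```text
t 28.30 pos [0.45   0.2747 0.0835] a 154.0 w 0.533 g 0.0 F [-0.   0.3 -0. ] j7 0.07
[0.005, -0.004, 0.41, -0.001] rows>= 1 -> reached (0.449, 0.2745, 0.022, 154)
[0.0, 0.0, -0.853, 0.0] rows>= 3 -> reached (0.449, 0.2745, 0.15, 154)
[-0.999, -0.456, -0.0, -0.0] rows>= 3 
[-0.999, -0.456, -0.0, -0.0] rows>= 3 
[-0.044, -0.021, -0.0, -0.0] rows>= 1 -> reached (0.663, 0.0145, 0.15, 154)
[-0.0, 0.0, 0.633, -0.0] rows>= 2 -> reached (0.663, 0.0145, 0.055, 154)
[-0.0, 0.0, 0.12, -0.0] rows>= 1 -> reached (0.663, 0.0145, 0.037, 154)
```

Call:
carry_out(deltas=[[0.003,-0.002,0.2,0,0.06],[0.003,-0.002,0.405,0,0.06],[0.003,-0.002,0.405,0,0.06],[0.003,-0.002,0.405,0,0.06],[0.003,-0.002,0.405,0,-1],[0.003,-0.002,0.405,0,-1],[0.003,-0.002,0.405,0,-1],[0.003,-0.002,0.405,0,-1],[0.003,-0.002,0.405,0,-1]])

```text
clock: 29.42
position: [0.4499, 0.2751, 0.0234]
ee_rot: [0.225, 0.974, 0.0, 0.001]
ft_force: [-0.9, -1.3, 6.7]
grip_width: 0.221
grasp_force: 49.9
```

Call:
carry_out(deltas=[[0,0,-0.3,0,-1],[0,0,-0.853,0,-1],[0,0,-0.853,0,-1],[0,0,-0.853,0,-1]])

```text
clock: 29.92
position: [0.4498, 0.2748, 0.1511]
ee_rot: [0.225, 0.974, 0.0, 0.001]
ft_force: [0.0, 0.1, -2.5]
grip_width: 0.223
grasp_force: 49.7
```

Call:
carry_out(deltas=[[-0.999,-0.456,0,0,-1],[-0.999,-0.456,0,0,-1],[-0.999,-0.456,0,0,-1]])

```text
clock: 30.3
position: [0.5548, 0.1437, 0.1476]
ee_rot: [0.226, 0.974, -0.001, -0.001]
ft_force: [0.4, 0.4, -1.2]
grip_width: 0.222
grasp_force: 49.6
```

Call:
carry_out(deltas=[[-0.999,-0.456,0,0,-1],[-0.999,-0.456,0,0,-1],[-0.999,-0.456,0,0,-1],[-0.999,-0.456,0,0,-1]])

```text
clock: 30.8
position: [0.6591, 0.0163, 0.1467]
ee_rot: [0.228, 0.974, -0.001, -0.002]
ft_force: [-0.3, 0.4, -0.8]
grip_width: 0.221
grasp_force: 49.6
```

Call:
carry_out(deltas=[[-0.044,-0.021,0,0,-1],[-0.044,-0.021,0.3,0,-1],[-0.044,-0.021,0.6,0,-1],[-0.044,-0.021,0.6,0,-1],[-0.044,-0.021,0.6,0,-1]])

```text
clock: 31.42
position: [0.6635, 0.0156, 0.0619]
ee_rot: [0.224, 0.975, 0.0, 0.001]
ft_force: [0.2, -0.9, -1.0]
grip_width: 0.217
grasp_force: 49.6
```

```bash
python3 - <<'E'
from held import *
held("round",154); plan([(.663,.0145,.038,154)])
E
```

```text
t 31.43 pos [0.6635 0.0156 0.0619] a 154.1 w 0.217 g 49.6 F [ 0.2 -0.9 -1. ] j7 0.59
bodytop n 177 z med 0.0635
extents [[-18.1, -34.2], [36.4, 33.9]] model [-36. -36.] [36. 36.]
body centre rel TCP (block axes) (np.float32(0.00094726216), np.float64(0.003), np.float64(0.0))
tilt [ 0.  -0.6] 95
t 31.73 pos [0.6635 0.0146 0.0611] a 154.0 w 0.223 g 49.6 F [-0.7  0.4 -1.6] j7 0.59
[0.003, -0.002, 0.154, 0.0] rows>= 1 -> reached (0.663, 0.0145, 0.038, 154)
```

Call:
carry_out(deltas=[[0,0,0.04,0,-1],[0.002,0,0.08,0,-1],[0.002,0,0.11,0,-1],[0.002,0,0.14,0,-1],[0.002,0,0.156,0,-1],[0.002,0,0.156,0,-1]])

```text
clock: 32.48
position: [0.6628, 0.0148, 0.0395]
ee_rot: [0.225, 0.974, -0.001, 0.0]
ft_force: [-12.7, -2.5, 25.7]
grip_width: 0.222
grasp_force: 53.1
```

Call:
carry_out(deltas=[[0,0,0,0,0.06],[0,0,0,0,0.06],[0,0,0,0,0.06],[0,0,-0.3,0,0.06],[0,0,-0.75,0,0.06],[0,0,-0.75,0,0.06],[0,0,-0.75,0,0.06]])

```text
clock: 33.35
position: [0.6629, 0.0147, 0.1491]
ee_rot: [0.225, 0.974, -0.0, 0.0]
ft_force: [0.2, -0.9, -0.2]
grip_width: 0.526
grasp_force: 0.0
```

```bash
python3 - <<'E'
from chk import *
from plan import plan
SE["round"]=-30
run(["square","triangle"],["round"])
plan([(.442,-.052,.14,141.3),(.442,-.052,.08,141.3)])
E
```

```text
top square [ 0.4406 -0.0531] yaw 321.0 z0 1.5 c 4.8
top triangle [ 0.4395 -0.1715] yaw 317.5 z0 0.0 c nan
top SEATED round [0.6618 0.0124] yaw -26.4 z0 3.5 c 6.5 gripz nan bodyz 43.1
    tilt deg [-24.8 -29.7]
scene square [ 0.4432 -0.0511] yaw 321.3 z0 1.8 c 7.2
scene triangle [ 0.4408 -0.1709] yaw 316.2 z0 1.7 c 9.0
scene SEATED round [0.6622 0.0153] yaw -25.6 z0 2.4 c 7.9 gripz 68.8 bodyz 41.7
    tilt deg [ 2.4 -0.7]
t 33.65 pos [0.6624 0.0146 0.1481] a 154.0 w 0.529 g 0.0 F [0.1 0.1 0.2] j7 0.63
[0.999, -0.926, 0.048, 0.424] rows>= 4 
[0.098, -0.142, 0.006, -0.0] rows>= 1 -> reached (0.442, -0.052, 0.14, 141.3)
[0.0, -0.0, 0.4, -0.0] rows>= 1 -> reached (0.442, -0.052, 0.08, 141.3)
```

Call:
carry_out(deltas=[[0.999,-0.926,0.048,0.424,0.06],[0.999,-0.926,0.048,0.424,0.06],[0.999,-0.926,0.048,0.424,0.06],[0.999,-0.926,0.048,0.424,0.06]])

```text
clock: 34.15
position: [0.4646, -0.0456, 0.1409]
ee_rot: [0.332, 0.943, -0.001, -0.001]
ft_force: [0.4, 0.2, 0.3]
grip_width: 0.532
grasp_force: 0.0
```

Call:
carry_out(deltas=[[0.098,-0.142,0.006,0,0.06],[0.098,-0.142,0.2,0,0.06],[0.098,-0.142,0.4,0,0.06],[0.098,-0.142,0.4,0,0.06],[0.098,-0.142,0.4,0,0.06]])

```text
clock: 34.78
position: [0.443, -0.0513, 0.0829]
ee_rot: [0.331, 0.944, 0.0, 0.0]
ft_force: [1.1, -0.2, 0.3]
grip_width: 0.531
grasp_force: 0.0
```

```bash
python3 - <<'E'
from plan import *
plan([(.442,-.052,.022,141.3)])
plan([(.442,-.052,.15,141.3),(.680,-.1725,.15,94.7),(.680,-.1725,.06,94.7)],(np.array([.442,-.052,.022]),141.3))
E
```

```text
t 34.77 pos [ 0.443  -0.0513  0.0829] a 141.3 w 0.531 g 0.0 F [ 1.1 -0.2  0.3] j7 0.63
[0.002, -0.008, 0.406, 0.001] rows>= 1 -> reached (0.442, -0.052, 0.022, 141.3)
[0.0, 0.0, -0.853, -0.0] rows>= 3 -> reached (0.442, -0.052, 0.15, 141.3)
[-0.999, 0.21, -0.0, 0.997] rows>= 3 
[-0.565, 0.504, -0.0, 0.556] rows>= 2 -> reached (0.68, -0.1725, 0.15, 94.7)
[-0.0, 0.0, 0.6, 0.0] rows>= 2 -> reached (0.68, -0.1725, 0.06, 94.7)
```

Call:
carry_out(deltas=[[0.002,-0.004,0.2,0,0.06],[0.002,-0.004,0.4,0,0.06],[0.002,-0.004,0.4,0,0.06],[0.002,-0.004,0.4,0,0.06],[0.002,-0.004,0.4,0,-1],[0.002,-0.004,0.4,0,-1],[0.002,-0.004,0.4,0,-1],[0.002,-0.004,0.4,0,-1],[0.002,-0.004,0.4,0,-1]])

```text
clock: 35.9
position: [0.4427, -0.0523, 0.0232]
ee_rot: [0.332, 0.943, -0.0, 0.001]
ft_force: [-1.9, -1.0, 9.3]
grip_width: 0.219
grasp_force: 49.0
```

Call:
carry_out(deltas=[[0,0,-0.3,0,-1],[0,0,-0.853,0,-1],[0,0,-0.853,0,-1],[0,0,-0.853,0,-1]])

```text
clock: 36.4
position: [0.4426, -0.0529, 0.1511]
ee_rot: [0.332, 0.943, -0.001, 0.002]
ft_force: [-0.1, -0.3, -1.8]
grip_width: 0.223
grasp_force: 50.3
```

Call:
carry_out(deltas=[[-0.999,0.21,0,0.997,-1],[-0.999,0.21,0,0.997,-1],[-0.999,0.21,0,0.997,-1],[-0.999,0.21,0,0.997,-1]])

```text
clock: 36.9
position: [0.5793, -0.1217, 0.1467]
ee_rot: [0.565, 0.825, -0.0, -0.002]
ft_force: [-0.9, -0.1, -1.2]
grip_width: 0.22
grasp_force: 50.3
```

Call:
carry_out(deltas=[[-0.565,0.504,0,0.556,-1],[-0.565,0.504,0,0.556,-1],[-0.565,0.504,0,0.556,-1],[-0.565,0.504,0.3,0.556,-1],[-0.565,0.504,0.6,0.556,-1],[-0.565,0.504,0.6,0.556,-1],[-0.565,0.504,0.6,0.556,-1]])

```text
clock: 37.78
position: [0.6798, -0.1721, 0.0615]
ee_rot: [0.677, 0.736, 0.0, 0.0]
ft_force: [-0.1, -1.1, -1.0]
grip_width: 0.22
grasp_force: 50.5
```

```bash
python3 - <<'E'
from held import *
held("square",94.7); plan([(.680,-.1725,.038,94.7)])
E
```

```text
t 37.77 pos [ 0.6798 -0.1721  0.0615] a 94.8 w 0.220 g 50.5 F [-0.1 -1.1 -1. ] j7 -0.07
bodytop n 159 z med 0.0638
extents [[-28.0, -31.5], [35.0, 31.7]] model [-32 -32] [32 32]
body centre rel TCP (block axes) (np.float32(0.00094302784), np.float64(0.004), np.float64(0.0))
tilt [ 1.  -0.5] 79
t 38.08 pos [ 0.6801 -0.1728  0.0611] a 94.7 w 0.223 g 50.5 F [ 0.8  0.2 -2.1] j7 -0.07
[0.002, -0.001, 0.154, -0.0] rows>= 1 -> reached (0.68, -0.1725, 0.038, 94.7)
```

Call:
carry_out(deltas=[[-0.014,0,0,0,-1],[-0.014,0,0.04,0,-1],[-0.014,0,0.08,0,-1],[-0.014,0,0.11,0,-1],[-0.014,0,0.14,0,-1],[-0.014,0,0.154,0,-1],[-0.014,0,0.154,0,-1]])

```text
clock: 38.95
position: [0.6799, -0.1746, 0.0393]
ee_rot: [0.678, 0.735, -0.0, 0.0]
ft_force: [-10.3, 1.8, 19.4]
grip_width: 0.219
grasp_force: 53.2
```

Call:
carry_out(deltas=[[0,0,0,0,0.06],[0,0,0,0,0.06],[0,0,0,0,0.06],[0,0,-0.3,0,0.06],[0,0,-0.75,0,0.06],[0,0,-0.75,0,0.06],[0,0,-0.75,0,0.06]])

```text
clock: 39.83
position: [0.68, -0.1748, 0.1494]
ee_rot: [0.678, 0.735, 0.0, 0.0]
ft_force: [0.2, 0.4, -1.6]
grip_width: 0.53
grasp_force: 0.0
```

```bash
python3 - <<'E'
from chk import *
from plan import plan
SE["square"]=90
run(["triangle"],["square"],["scene"])
plan([(.4395,-.1715,.14,137),(.4395,-.1715,.08,137)])
E
```

```text
scene triangle [ 0.4398 -0.1701] yaw 316.8 z0 1.4 c 8.8
scene SEATED square [ 0.6805 -0.1714] yaw 94.2 z0 2.4 c 9.5 gripz 69.2 bodyz 42.2
    tilt deg [ 1.3 -0.5]
t 39.98 pos [ 0.6792 -0.1748  0.1475] a 94.7 w 0.532 g 0.0 F [-0.5 -1.  -0.1] j7 -0.03
[0.096, -0.999, 0.032, -0.997] rows>= 3 
[0.344, -0.485, 0.018, -0.413] rows>= 2 -> reached (0.4395, -0.1715, 0.14, 137)
[-0.0, 0.0, 0.4, -0.0] rows>= 1 -> reached (0.4395, -0.1715, 0.08, 137)
```

Call:
carry_out(deltas=[[0.096,-0.999,0.032,-0.997,0.06],[0.096,-0.999,0.032,-0.997,0.06],[0.096,-0.999,0.032,-0.997,0.06],[0.096,-0.999,0.032,-0.997,0.06]])

```text
clock: 40.48
position: [0.5272, -0.1735, 0.1435]
ee_rot: [0.465, 0.885, -0.001, -0.001]
ft_force: [-0.2, 0.0, 0.1]
grip_width: 0.528
grasp_force: 0.0
```

Call:
carry_out(deltas=[[0.344,-0.485,0.018,-0.413,0.06],[0.344,-0.485,0.018,-0.413,0.06],[0.344,-0.485,0.2,-0.413,0.06],[0.344,-0.485,0.4,-0.413,0.06],[0.344,-0.485,0.4,-0.413,0.06],[0.344,-0.485,0.4,-0.413,0.06]])

```text
clock: 41.22
position: [0.4412, -0.171, 0.0854]
ee_rot: [0.366, 0.93, 0.001, 0.0]
ft_force: [-0.4, -0.3, -0.1]
grip_width: 0.529
grasp_force: 0.0
```

```bash
python3 - <<'E'
from plan import *
plan([(.4395,-.1715,.022,137.2)])
plan([(.4395,-.1715,.15,137.2),(.5595,.005,.15,184.7),(.5595,.005,.06,184.7)],(np.array([.4395,-.1715,.022]),137.2))
E
```

```text
t 41.23 pos [ 0.4412 -0.171   0.0854] a 137.0 w 0.529 g 0.0 F [-0.4 -0.3 -0.1] j7 0.80
[0.006, -0.01, 0.423, -0.006] rows>= 2 -> reached (0.4395, -0.1715, 0.022, 137.2)
[0.0, 0.0, -0.853, -0.0] rows>= 3 -> reached (0.4395, -0.1715, 0.15, 137.2)
[0.151, 0.999, -0.0, -0.997] rows>= 3 
[-0.15, 0.384, -0.0, -0.586] rows>= 2 -> reached (0.5595, 0.005, 0.15, 184.7)
[-0.0, 0.0, 0.6, -0.0] rows>= 2 -> reached (0.5595, 0.005, 0.06, 184.7)
```

Call:
carry_out(deltas=[[0.004,-0.006,0.2,-0.005,0.06],[0.004,-0.006,0.41,-0.005,0.06],[0.004,-0.006,0.41,-0.005,0.06],[0.004,-0.006,0.41,-0.005,0.06],[0.004,-0.006,0.41,-0.005,-1],[0.004,-0.006,0.41,-0.005,-1],[0.004,-0.006,0.41,-0.005,-1],[0.004,-0.006,0.41,-0.005,-1],[0.004,-0.006,0.41,-0.005,-1]])

```text
clock: 42.35
position: [0.44, -0.1721, 0.0243]
ee_rot: [0.365, 0.931, -0.0, 0.001]
ft_force: [-1.9, 1.2, 8.9]
grip_width: 0.222
grasp_force: 49.1
```

Call:
carry_out(deltas=[[0,0,-0.3,0,-1],[0,0,-0.853,0,-1],[0,0,-0.853,0,-1],[0,0,-0.853,0,-1]])

```text
clock: 42.85
position: [0.4395, -0.1725, 0.1518]
ee_rot: [0.366, 0.931, -0.001, 0.001]
ft_force: [1.4, -0.4, -2.5]
grip_width: 0.223
grasp_force: 50.2
```

Call:
carry_out(deltas=[[0.151,0.999,0,-0.997,-1],[0.151,0.999,0,-0.997,-1],[0.151,0.999,0,-0.997,-1],[0.151,0.999,0,-0.997,-1]])

```text
clock: 43.35
position: [0.5241, -0.0437, 0.149]
ee_rot: [0.11, 0.994, 0.001, -0.001]
ft_force: [-0.6, -0.2, -1.7]
grip_width: 0.217
grasp_force: 50.2
```

Call:
carry_out(deltas=[[-0.15,0.384,0,-0.586,-1],[-0.15,0.384,0,-0.586,-1],[-0.15,0.384,0,-0.586,-1],[-0.15,0.384,0.3,-0.586,-1],[-0.15,0.384,0.6,-0.586,-1],[-0.15,0.384,0.6,-0.586,-1],[-0.15,0.384,0.6,-0.586,-1]])

```text
clock: 44.22
position: [0.5596, 0.0037, 0.0623]
ee_rot: [-0.039, 0.999, -0.0, 0.0]
ft_force: [0.8, 0.2, -1.5]
grip_width: 0.222
grasp_force: 50.2
```

```bash
python3 - <<'E'
from held import *
held("triangle",4.7); plan([(.5595,.005,.038,184.7)])
E
```

```text
t 44.23 pos [0.5596 0.0037 0.0623] a -175.6 w 0.222 g 50.2 F [ 0.8  0.2 -1.5] j7 1.08
bodytop n 112 z med 0.0637
extents [[-26.5, -31.5], [14.7, 36.1]] model [-23.09401077 -37.11324865] [41.18802154 37.11324865]
body centre rel TCP (block axes) (np.float32(0.0009196531), np.float64(-0.003), np.float64(0.002))
tilt [ 1.2 -0.7] 44
t 44.52 pos [0.5597 0.0045 0.0618] a -175.4 w 0.223 g 50.2 F [-0.5  0.1 -2.3] j7 1.08
[0.001, 0.003, 0.159, -0.003] rows>= 1 -> reached (0.5595, 0.005, 0.038, 184.7)
```

Call:
carry_out(deltas=[[-0.015,0.006,0,-0.002,-1],[-0.015,0.006,0.04,-0.002,-1],[-0.015,0.006,0.08,-0.002,-1],[-0.015,0.006,0.11,-0.002,-1],[-0.015,0.006,0.14,-0.002,-1],[-0.015,0.006,0.155,-0.002,-1],[-0.015,0.006,0.155,-0.002,-1]])

```text
clock: 45.4
position: [0.5612, 0.0059, 0.0402]
ee_rot: [-0.041, 0.999, -0.001, -0.0]
ft_force: [-17.0, -3.9, 34.6]
grip_width: 0.221
grasp_force: 54.9
```

Call:
carry_out(deltas=[[0,0,0,0,0.06],[0,0,0,0,0.06],[0,0,0,0,0.06],[0,0,-0.3,0,0.06],[0,0,-0.75,0,0.06],[0,0,-0.75,0,0.06],[0,0,-0.75,0,0.06]])

```text
clock: 46.28
position: [0.5615, 0.0054, 0.1501]
ee_rot: [-0.041, 0.999, -0.0, 0.0]
ft_force: [-0.4, 0.5, -0.1]
grip_width: 0.533
grasp_force: 0.0
```

```bash
python3 - <<'E'
from chk import *
from plan import plan,cur
SE["triangle"]=0
cur()
run([],["triangle"],["scene"])
# roller and rest, points
for n in("top","scene"):
    W=np.nanmedian([cloud(camera(n)) for i in range(4)],0);np.save(n+"R.npy",W)
p=camera("scene");cv2.imwrite("pics/c6.png",cv2.resize(p["img"][110:230,300:480,::-1],None,fx=4,fy=4,interpolation=2))
E
```

```text
t 46.27 pos [0.5615 0.0054 0.1501] a -175.3 w 0.533 g 0.0 F [-0.4  0.5 -0.1] j7 1.15
scene SEATED triangle [0.5593 0.0056] yaw 4.8 z0 2.1 c 11.2 gripz 68.6 bodyz 41.5
    tilt deg [-2.2 -1. ]
```

View pics/c6.png

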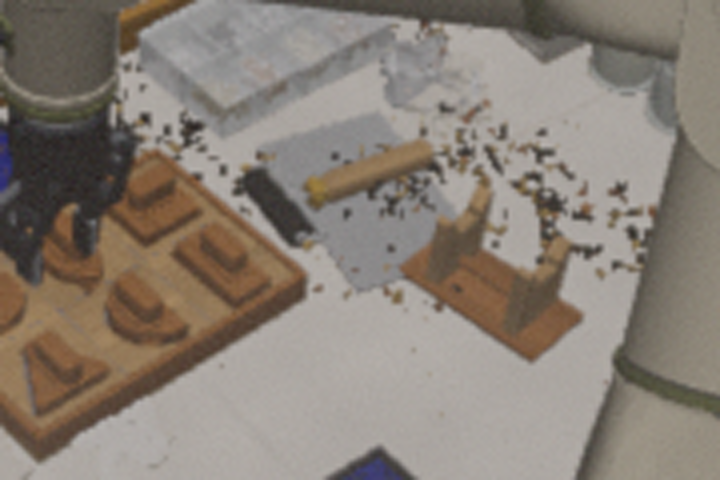

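```bash
cat > rr.py <<'E'
from chk import *
rect=lambda a,b,c,d:np.array([[b,d],[a,d],[a,c],[b,c]],float)
for n,r in dict(handle=rect(-77,53,-12,12),rub=rect(76,100,-42,42),yoke=rect(53,60,-53,53),foot=rect(-75,75,-37.5,37.5),p1=rect(35,49,-31,31),p2=rect(-49,-35,-31,31)).items(): SD[n]=sdf(r)
def roller(p,q): return np.maximum(.006+.028*np.maximum(s(look("handle",q)),s(look("rub",q))),0)
def rest(p,q):
    prof=np.clip(.062+(np.abs(q[:,1])-.015)/.010*.023,.062,.085)
    return np.maximum(.010*s(look("foot",q)),prof*np.maximum(s(look("p1",q),.002),s(look("p2",q),.002)))
def fit2(f,P,x0,yaws,rad):
    D=P[np.hypot(*(P[:,:2]-x0).T)<rad]; b=None
    for y in yaws:
        r=least_squares(lambda p:(D[:,2]-p[3]-f(p,loc(p,D)))*1000,[*x0,y,0],loss="soft_l1",f_scale=3,x_scale=[.005,.005,.1,.002])
        if b is None or r.cost<b.cost:b=r
    return b,len(D)
if __name__=="__main__":
  for n in("top","scene"):
    W=np.load(n+"R.npy");P=W[np.isfinite(W).all(-1)];P=P[(P[:,2]<.11)&(P[:,2]>-.02)]
    D=P[(np.hypot(P[:,0]-.61,P[:,1]+.30)<.14)&(P[:,2]>.018)&(P[:,1]<-.225)]; print(n,"roller pts",len(D),D.mean(0).round(3),D.min(0).round(3),D.max(0).round(3))
    PP=P[P[:,1]<-.232]
    for x0 in((.615,-.31),(.61,-.28),(.62,-.34)):
        b,m=fit2(roller,PP,np.array(x0),np.radians([80,100,120]),.12); print(n,"roller",b.x[:2].round(4),"yaw %.1f z0 %.1f c %.2f"%(np.degrees(b.x[2]),b.x[3]*1000,b.cost/m))
    b,m=fit2(rest,P,np.array([.447,-.372]),np.radians([-30,0,20,40]),.095); print(n,"rest",b.x[:2].round(4),"yaw %.1f z0 %.1f c %.2f"%(np.degrees(b.x[2]),b.x[3]*1000,b.cost/m))
E
python3 rr.py
```

```text
top roller pts 1004 [ 0.615 -0.311  0.033] [ 0.479 -0.44   0.018] [ 0.75  -0.225  0.089]
top roller [ 0.6175 -0.3152] yaw 88.6 z0 0.1 c 12.86
top roller [ 0.6188 -0.315 ] yaw 87.3 z0 -0.4 c 12.73
top roller [ 0.6162 -0.364 ] yaw 82.9 z0 -0.1 c 7.93
top rest [ 0.4499 -0.3785] yaw 10.8 z0 2.2 c 7.38
scene roller pts 783 [ 0.605 -0.315  0.034] [ 0.479 -0.434  0.018] [ 0.75  -0.225  0.089]
scene roller [ 0.6231 -0.3225] yaw 83.0 z0 1.7 c 14.34
scene roller [ 0.6235 -0.3206] yaw 82.6 z0 1.2 c 14.19
scene roller [ 0.6183 -0.3609] yaw 83.3 z0 1.0 c 10.49
scene rest [ 0.4518 -0.3754] yaw 10.6 z0 2.2 c 16.40
```

```bash
python3 - <<'E'
from rr import *
for n in("top","scene"):
    W=np.load(n+"R.npy");P=W[np.isfinite(W).all(-1)];P=P[(P[:,2]<.11)&(P[:,2]>-.02)]
    PP=P[(P[:,1]<-.245)&(P[:,2]<.05)&(P[:,0]>.53)&(P[:,0]<.70)]
    b,m=fit2(roller,PP,np.array([.617,-.362]),np.radians([75,85,95]),.14); x=b.x; print(n,"roller",x[:2].round(4),"yaw %.1f z0 %.1f c %.2f"%(np.degrees(x[2]),x[3]*1000,b.cost/m))
    q=loc(x,PP); D=PP
    h=(look("handle",q)>.003); print(" handle top z", [round(float(np.median(D[h&(q[:,0]>a)&(q[:,0]<a+.03),2]))*1000,1) for a in(-.077,-.045,-.015,.02)],"rub",np.median(D[look("rub",q)>.004,2]))
    m2=(D[:,2]>.022)&(np.abs(q[:,1])<.02); print(" extents handle",np.percentile(q[m2]*1000,[1,99],axis=0).round(1).tolist())
    m3=(D[:,2]>.022)&(q[:,0]>.065); print(" rubber",np.percentile(q[m3]*1000,[2,98],axis=0).round(1).tolist())
E
```

```text
top roller [ 0.6162 -0.364 ] yaw 82.9 z0 0.3 c 8.83
 handle top z [33.8, 34.7, 33.8, 33.5] rub 0.034175794252746444
 extents handle [[-368.6, -18.1], [100.9, 18.7]]
 rubber [[66.1, -50.0], [101.7, 52.9]]
scene roller [ 0.6184 -0.3615] yaw 83.1 z0 1.7 c 12.10
 handle top z [34.0, 34.4, 35.0, 33.3] rub 0.03361890526557819
 extents handle [[-320.7, -18.6], [101.3, 18.2]]
 rubber [[65.7, -46.3], [102.6, 52.2]]
```

```bash
python3 - <<'E'
from plan import *
plan([(.617,-.363,.15,83),(.617,-.363,.07,83)])
E
```

```text
t 46.88 pos [0.5614 0.0058 0.1502] a -175.3 w 0.526 g 0.0 F [-0.7 -0.3 -0.9] j7 1.15
[-0.068, -0.999, 0.0, 0.997] rows>= 3 
[-0.668, -0.999, 0.001, 0.997] rows>= 3 
[-0.254, -0.126, 0.0, 0.997] rows>= 3 
[0.001, 0.0, 0.0, 0.399] rows>= 2 -> reached (0.617, -0.363, 0.15, 83)
[-0.0, 0.0, 0.533, -0.0] rows>= 2 -> reached (0.617, -0.363, 0.07, 83)
```

Call:
carry_out(deltas=[[-0.068,-0.999,0,0.997,0.06],[-0.068,-0.999,0,0.997,0.06],[-0.068,-0.999,0,0.997,0.06]])

```text
clock: 47.25
position: [0.5838, -0.1477, 0.1498]
ee_rot: [0.224, 0.975, -0.001, -0.0]
ft_force: [-0.1, 1.3, -0.9]
grip_width: 0.528
grasp_force: 0.0
```

Call:
carry_out(deltas=[[-0.668,-0.999,0,0.997,0.06],[-0.668,-0.999,0,0.997,0.06],[-0.668,-0.999,0,0.997,0.06],[-0.668,-0.999,0,0.997,0.06]])

```text
clock: 47.75
position: [0.6096, -0.327, 0.1492]
ee_rot: [0.467, 0.884, -0.001, -0.0]
ft_force: [-0.7, 0.6, 0.4]
grip_width: 0.529
grasp_force: 0.0
```

Call:
carry_out(deltas=[[-0.254,-0.126,0,0.997,0.06],[-0.254,-0.126,0,0.997,0.06],[-0.254,-0.126,0,0.997,0.06],[-0.254,-0.126,0,0.997,0.06]])

```text
clock: 48.25
position: [0.6172, -0.3623, 0.1504]
ee_rot: [0.675, 0.738, 0.0, -0.0]
ft_force: [0.1, 0.2, -1.2]
grip_width: 0.529
grasp_force: 0.0
```

Call:
carry_out(deltas=[[0,0,0,0.399,0.06],[0,0,0,0.399,0.06],[0,0,0.25,0.399,0.06],[0,0,0.53,0.399,0.06],[0,0,0.53,0.399,0.06],[0,0,0.53,0.399,0.06]])

```text
clock: 49.0
position: [0.6179, -0.3632, 0.0726]
ee_rot: [0.748, 0.664, 0.001, 0.001]
ft_force: [0.7, -0.5, 1.4]
grip_width: 0.527
grasp_force: 0.0
```

```bash
python3 - <<'E'
from plan import *
plan([(.617,-.363,.013,83)])
plan([(.617,-.363,.145,83),(.59,-.37,.145,45),(.4515,-.377,.145,10.7),(.4515,-.377,.09,10.7)],(np.array([.617,-.363,.013]),83))
E
```

```text
t 49.00 pos [ 0.6179 -0.3632  0.0726] a 83.1 w 0.527 g 0.0 F [ 0.7 -0.5  1.4] j7 0.05
[0.001, -0.006, 0.398, 0.005] rows>= 1 -> reached (0.617, -0.363, 0.013, 83)
[0.0, 0.0, -0.88, 0.0] rows>= 3 -> reached (0.617, -0.363, 0.145, 83)
[-0.068, -0.173, 0.0, 0.997] rows>= 3 
[-0.0, 0.0, 0.0, 0.27] rows>= 1 -> reached (0.59, -0.37, 0.145, 45)
[-0.686, -0.62, 0.0, 0.997] rows>= 3 
[0.0, 0.0, 0.0, 0.146] rows>= 1 -> reached (0.4515, -0.377, 0.145, 10.7)
[0.0, 0.0, 0.367, -0.0] rows>= 1 -> reached (0.4515, -0.377, 0.09, 10.7)
```

Lower slowly and grasp.

Call:
carry_out(deltas=[[0,-0.003,0.2,0,0.06],[0,-0.003,0.33,0,0.06],[0,-0.003,0.39,0,0.06],[0,-0.003,0.39,0,0.06],[0,-0.003,0.39,0,-1],[0,-0.003,0.39,0,-1],[0,-0.003,0.39,0,-1],[0,-0.003,0.39,0,-1],[0,-0.003,0.39,0,-1]], force=70)

```text
clock: 50.12
position: [0.6173, -0.3633, 0.0137]
ee_rot: [0.749, 0.663, 0.0, 0.001]
ft_force: [-1.3, 0.4, 6.4]
grip_width: 0.252
grasp_force: 70.4
```

Call:
carry_out(deltas=[[0,0,-0.2,0,-1],[0,0,-0.5,0,-1],[0,0,-0.88,0,-1],[0,0,-0.88,0,-1],[0,0,-0.88,0,-1]])

```text
clock: 50.75
position: [0.6161, -0.3631, 0.1436]
ee_rot: [0.749, 0.663, -0.0, -0.0]
ft_force: [0.3, -0.2, -3.2]
grip_width: 0.254
grasp_force: 69.5
```

```bash
python3 - <<'E'
from rr import *
from plan import cur
pos,a=cur()
W=np.nanmedian([cloud(camera("scene")) for i in range(5)],0);P=W[np.isfinite(W).all(-1)]
q=loc([pos[0],pos[1],np.radians(83)],P)
m=(abs(q[:,1])<.012)&(P[:,2]>.1)&(P[:,2]<.19)&(abs(q[:,0])<.12)
for x in range(-90,110,10):
    k=m&(q[:,0]*1000>=x)&(q[:,0]*1000<x+10); print(x,k.sum(),np.round(np.median(P[k,2])*1000,1) if k.any() else "")
p=camera("scene");cv2.imwrite("pics/c7.png",cv2.resize(p["img"][90:230,320:480,::-1],None,fx=4,fy=4,interpolation=2))
E
```

```text
t 50.75 pos [ 0.6161 -0.3631  0.1436] a 83.0 w 0.254 g 69.5 F [ 0.3 -0.2 -3.2] j7 0.07
-90 0 
-80 5 159.6
-70 14 158.9
-60 17 161.3
-50 14 156.6
-40 10 156.8
-30 8 158.7
-20 3 143.0
-10 7 174.7
0 24 165.7
10 23 162.6
20 22 162.5
30 20 161.6
40 13 161.3
50 28 155.9
60 8 153.4
70 7 151.6
80 11 162.4
90 18 162.4
100 17 155.9
```

View pics/c7.png

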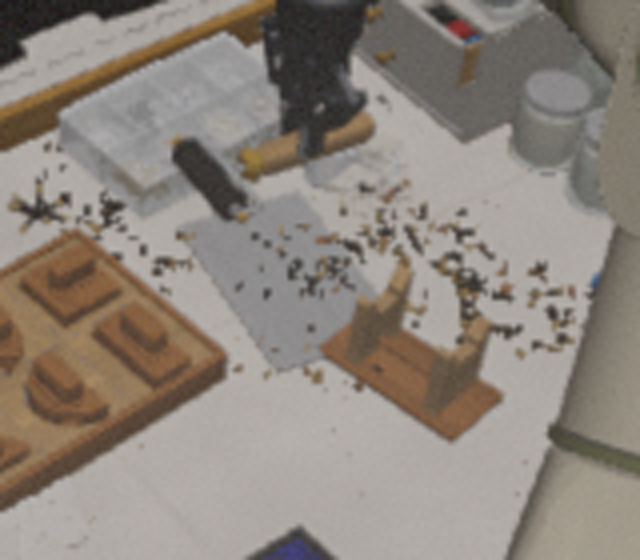

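```bash
python3 - <<'E'
from plan import *
plan([(.56,-.37,.145,53.2),(.5,-.372,.145,24),(.453,-.3767,.145,10.7),(.453,-.3767,.095,10.7)])
E
```

```text
t 51.05 pos [ 0.6162 -0.3629  0.1432] a 83.0 w 0.258 g 69.5 F [-0.   0.1 -2.5] j7 0.07
[-0.092, -0.366, -0.012, 0.993] rows>= 3 -> reached (0.56, -0.37, 0.145, 53.2)
[-0.25, -0.312, 0.0, 0.974] rows>= 3 -> reached (0.5, -0.372, 0.145, 24)
[-0.299, -0.099, 0.0, 0.443] rows>= 2 -> reached (0.453, -0.3767, 0.145, 10.7)
[-0.0, 0.0, 0.333, 0.0] rows>= 1 -> reached (0.453, -0.3767, 0.095, 10.7)
```

Call:
carry_out(deltas=[[-0.03,-0.12,-0.012,0.33,-1],[-0.06,-0.25,-0.012,0.66,-1],[-0.092,-0.366,-0.012,0.993,-1],[-0.092,-0.366,-0.012,0.993,-1]])

```text
clock: 51.55
position: [0.5592, -0.371, 0.146]
ee_rot: [0.894, 0.447, -0.001, 0.0]
ft_force: [0.6, -0.2, -3.1]
grip_width: 0.254
grasp_force: 69.6
```

Call:
carry_out(deltas=[[-0.08,-0.1,0,0.33,-1],[-0.16,-0.2,0,0.66,-1],[-0.25,-0.312,0,0.974,-1],[-0.25,-0.312,0,0.974,-1]])

```text
clock: 52.05
position: [0.4999, -0.3724, 0.1461]
ee_rot: [0.978, 0.209, -0.0, 0.0]
ft_force: [0.2, -0.8, -1.7]
grip_width: 0.256
grasp_force: 69.6
```

Call:
carry_out(deltas=[[-0.15,-0.05,0,0.22,-1],[-0.299,-0.099,0,0.443,-1],[-0.299,-0.099,0,0.443,-1],[-0.299,-0.099,0,0.443,-1],[-0.299,-0.099,0,0.443,-1]])

```text
clock: 52.68
position: [0.4547, -0.3761, 0.146]
ee_rot: [0.995, 0.095, 0.0, -0.0]
ft_force: [-0.6, 0.6, -3.3]
grip_width: 0.255
grasp_force: 69.6
```

```bash
python3 - <<'E'
from rr import *
from plan import cur,plan
pos,a=cur(); plan([(.453,-.3767,.0705,10.7)])
W=np.nanmedian([cloud(camera("scene")) for i in range(5)],0);P=W[np.isfinite(W).all(-1)]
q=loc([pos[0],pos[1],np.radians(10.7)],P)*1000
r=(P[:,2]>.12)&(P[:,2]<.17)&(q[:,0]>60)&(q[:,0]<115)&(abs(q[:,1])<70); print("rubber",r.sum(),np.percentile(q[r],[1,50,99],axis=0).round(1).tolist(),"z",np.percentile(P[r,2],[2,50,98]).round(4))
for x in range(-90,110,15):
    k=(P[:,2]>.11)&(P[:,2]<.19)&(abs(q[:,1])<14)&(q[:,0]>=x)&(q[:,0]<x+15); print(x,k.sum(),np.percentile(P[k,2]*1000,[5,90]).round(0).tolist() if k.any() else "",np.percentile(q[k,1],[5,95]).round(0).tolist() if k.any() else "")
E
```

```text
t 52.67 pos [ 0.4547 -0.3761  0.146 ] a 10.9 w 0.255 g 69.6 F [-0.6  0.6 -3.3] j7 -0.93
t 52.67 pos [ 0.4547 -0.3761  0.146 ] a 10.9 w 0.255 g 69.6 F [-0.6  0.6 -3.3] j7 -0.93
[-0.012, 0.002, 0.503, 0.007] rows>= 2 -> reached (0.453, -0.3767, 0.0705, 10.7)
rubber 250 [[63.8, -53.7], [81.5, 8.9], [101.8, 56.1]] z [0.1487 0.16   0.1686]
-90 2 [152.0, 154.0] [4.0, 8.0]
-75 43 [148.0, 167.0] [-7.0, 11.0]
-60 41 [148.0, 168.0] [-5.0, 13.0]
-45 36 [147.0, 168.0] [-6.0, 12.0]
-30 38 [146.0, 168.0] [-6.0, 13.0]
-15 44 [148.0, 184.0] [-13.0, 12.0]
0 7 [145.0, 162.0] [-4.0, 12.0]
15 26 [144.0, 167.0] [6.0, 13.0]
30 27 [148.0, 167.0] [3.0, 13.0]
45 27 [146.0, 168.0] [-3.0, 13.0]
60 13 [153.0, 158.0] [-7.0, 13.0]
75 38 [150.0, 167.0] [-12.0, 12.0]
90 13 [164.0, 168.0] [-12.0, 11.0]
105 0
```

Call:
carry_out(deltas=[[-0.005,0.002,0.2,0.004,-1],[-0.005,0.002,0.35,0.004,-1],[-0.005,0.002,0.42,0.004,-1],[-0.005,0.002,0.46,0.004,-1],[-0.005,0.002,0.48,0.004,-1],[-0.005,0.002,0.5,0.004,-1],[-0.005,0.002,0.505,0.004,-1],[-0.005,0.002,0.505,0.004,-1]])

```text
clock: 53.92
position: [0.4529, -0.3773, 0.0705]
ee_rot: [0.996, 0.092, 0.0, 0.0]
ft_force: [0.3, -0.7, -2.3]
grip_width: 0.254
grasp_force: 69.6
```

```bash
python3 - <<'E'
from plan import *
cur()
E
```

```text
t 53.92 pos [ 0.4529 -0.3773  0.0705] a 10.6 w 0.254 g 69.6 F [ 0.3 -0.7 -2.3] j7 -0.97
```

Call:
carry_out(deltas=[[0,0,0.006,0,-1],[0,0,0.012,0,-1],[0,0,0.012,0,-1]])

```text
clock: 54.3
position: [0.4529, -0.3773, 0.0696]
ee_rot: [0.996, 0.092, 0.0, 0.0]
ft_force: [-4.7, 2.8, 8.1]
grip_width: 0.258
grasp_force: 70.9
```

Contact at the expected height. Release and back off.

Call:
carry_out(deltas=[[0,0,0,0,-0.2],[0,0,0,0,0.06],[0,0,0,0,0.06],[0,0,0,0,0.06],[0,0,-0.15,0,0.06],[0,0,-0.4,0,0.06],[0,0,-0.8,0,0.06],[0,0,-0.95,0,0.06]])

```text
clock: 55.3
position: [0.454, -0.3777, 0.2148]
ee_rot: [0.996, 0.092, 0.002, 0.002]
ft_force: [0.7, -0.2, 0.2]
grip_width: 0.53
grasp_force: 0.0
```

Call:
carry_out(deltas=[[-0.8,0.5,-0.2,0,0.06],[-0.8,0.5,-0.2,0,0.06],[-0.8,0.5,-0.2,0,0.06],[-0.8,0.5,-0.2,0,0.06]])

```text
clock: 55.8
position: [0.3476, -0.4738, 0.2411]
ee_rot: [0.996, 0.091, 0.0, 0.0]
ft_force: [-0.1, 1.2, 1.0]
grip_width: 0.525
grasp_force: 0.0
```

```bash
python3 - <<'E'
from rr import *
from plan import cur
cur()
SE.update(square=90,round=-30)
run([],["half","bar","leaf","round","square","triangle"],["top","scene"])
for n in("top","scene"):
    W=np.nanmedian([cloud(camera(n)) for i in range(5)],0);P=W[np.isfinite(W).all(-1)]
    q=loc([.451,-.377,np.radians(10.7)],P)*1000
    print(n,[(x,np.percentile(P[k,2]*1000,[50,90]).round(0).tolist()) for x in range(-90,110,15) for k in [(P[:,2]>.055)&(P[:,2]<.12)&(abs(q[:,1])<9)&(q[:,0]>=x)&(q[:,0]<x+15)] if k.any()])
p=camera("scene");save(p,"final");cv2.imwrite("pics/c8.png",cv2.resize(p["img"][110:240,270:470,::-1],None,fx=4,fy=4,interpolation=2))
print([(b["position"],b["conf"]) for b in boxes_of("bead_jar_center",p)[:1]])
E
```

```text
t 55.80 pos [ 0.3476 -0.4738  0.2411] a 10.4 w 0.525 g 0.0 F [-0.1  1.2  1. ] j7 -0.64
top SEATED half [ 0.5785 -0.0906] yaw 4.0 z0 1.5 c 5.8 gripz 68.6 bodyz 41.4
    tilt deg [ 0.4 -1.5]
top SEATED bar [ 0.5852 -0.1845] yaw 4.2 z0 1.7 c 5.6 gripz 68.7 bodyz 40.7
    tilt deg [-0.7  3.2]
top SEATED leaf [ 0.6691 -0.0808] yaw 3.7 z0 1.6 c 5.3 gripz 68.4 bodyz 41.7
    tilt deg [ 1.3 -0.5]
top SEATED round [0.6614 0.0127] yaw -25.1 z0 1.8 c 5.1 gripz 68.4 bodyz 40.4
    tilt deg [-0.3  0.2]
top SEATED square [ 0.6795 -0.1751] yaw 93.9 z0 2.1 c 6.0 gripz 68.1 bodyz 41.2
    tilt deg [-0.9 -0.2]
top SEATED triangle [0.5578 0.0032] yaw 5.4 z0 1.7 c 5.5 gripz 68.5 bodyz 40.8
    tilt deg [ 0.6 -0.8]
scene SEATED half [ 0.5801 -0.0878] yaw 3.7 z0 2.1 c 9.0 gripz 68.8 bodyz 41.4
    tilt deg [-0.7  4.2]
scene SEATED bar [ 0.5867 -0.1819] yaw 3.6 z0 2.2 c 10.0 gripz 69.2 bodyz 42.3
    tilt deg [0.7 0.4]
scene SEATED leaf [ 0.6711 -0.0783] yaw 5.1 z0 2.5 c 9.4 gripz 69.0 bodyz 42.3
    tilt deg [0.2 4.4]
scene SEATED round [0.662  0.0153] yaw -24.4 z0 2.5 c 7.4 gripz 69.0 bodyz 42.0
    tilt deg [ 2.8 -0.1]
scene SEATED square [ 0.6804 -0.1719] yaw 95.0 z0 2.2 c 10.2 gripz 69.7 bodyz 41.5
    tilt deg [-0.7 -1.1]
scene SEATED triangle [0.5595 0.0052] yaw 4.9 z0 2.4 c 10.8 gripz 69.1 bodyz 42.3
    tilt deg [-1.7 -0.4]
top [(-75, [90.0, 93.0]), (-60, [90.0, 93.0]), (-45, [91.0, 93.0]), (-30, [90.0, 92.0]), (-15, [90.0, 93.0]), (0, [90.0, 92.0]), (15, [90.0, 93.0]), (30, [88.0, 92.0]), (45, [89.0, 92.0]), (60, [79.0, 82.0]), (75, [88.0, 92.0]), (90, [89.0, 92.0])]
scene [(-75, [86.0, 91.0]), (-60, [91.0, 93.0]), (-45, [91.0, 93.0]), (-30, [90.0, 93.0]), (-15, [90.0, 92.0]), (0, [91.0, 92.0]), (15, [91.0, 93.0]), (30, [90.0, 91.0]), (45, [89.0, 93.0]), (60, [82.0, 83.0]), (75, [84.0, 90.0]), (90, [90.0, 93.0])]
[([0.638, 0.3708, 0.0703], 0.67)]
```

View pics/c8.png

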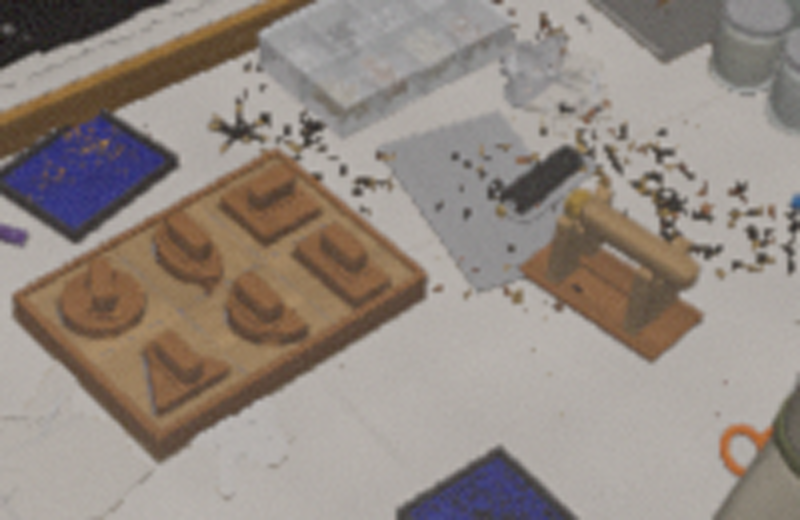

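The crop shows all six blocks down in their pockets and the roller level across both posts, with the rubber hanging free. The jar hasn't moved.

```bash
python3 -c "
from workcell import ticket
print(ticket.hand_in())"
```

```text
the job is handed in; nothing more can be done
None
```

The job is handed in: all six printing blocks sit fully down in their own pockets, grip up; the roller lies level across both slots of its rest with the rubber hanging free, and the bead jar still stands where it was.

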